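# Turn the slicer's blade insert round and run the food holder home

### The job

After washing up, the blade insert of the vegetable slicer was dropped in back to front, so its cutting edge looks at the handle. Lift the insert out, turn it half round and seat it level in its recess again with the cutting edge looking at the slicer's open end; then feed the food holder into the two side rails from that open end and slide it all the way home against the end stop, where it covers the blade. Leave both released, and do not disturb the garlic and the onion behind the slicer.

Things in the scene. Friction and masses are not known exactly. Their poses are not given: they have to be found in the camera images.
- slicer: Vegetable slicer lying flat, firm on rubber feet (does not move), 270 x 138 x 50 mm: grey bed (top z = 34 mm) between two steel rails. Origin under its centre, on the worktop. +x runs along it from the open end (x = -135) to the black loop handle (x = +135), +z up. At both y sides of the insert is a finger opening, x = -8 to +38, |y| = 30 to 58 mm, open down to a thin dark pan on the worktop.
- slicer_seat (a point): Centre of the insert's recess, on its floor: x = +15, y = 0, z = 20 mm in the slicer's frame, same axes; the insert's origin lies here when seated. The recess is 87 (x) x 61 (y) mm, 14 mm deep, level with the bed, with a 3 mm bevel round its mouth.
- slicer_mouth (a point): Middle of the slicer's open end at the grooves' lower faces: x = -135, y = 0, z = 36 mm in the slicer's frame, same axes. Each rail has an inward-facing groove along x, z = 36 to 45 mm; groove bottoms 128 mm apart, lips 116 mm apart. The grooves can be entered only here, where they flare a little. Rail tops at z = 50 mm.
- slicer_stop (a point): Middle of the end stop's face, where the grooves end: x = +60, y = 0, z = 38 mm in the slicer's frame, same axes; its top is at z = 50 mm. The food holder's origin is 45 mm short of it when home.
- blade_insert: White plastic frame 84 (x) x 58 (y) x 14 mm, 0.12 kg, with a steel blade across it. Origin: centre of its underside. From its -x end: plain land 10 mm, dark through slot, cutting edge at x = -21 (looking to its own -x), steel to +10, four ribs. Starts seated but half a turn wrong; 1.5 mm play a side. Grip its 58 mm width through the finger openings. Right way: its +x along the slicer's +x.
- insert_front (a point): Middle of the insert's top edge at the end that the cutting edge looks to (x = -42, y = 0, z = 14 mm in the insert's frame). It must end towards the slicer's open end.
- food_holder: Black food holder, loose, 0.16 kg, starting on the worktop to the left. Plate 90 (x) x 125 (y) x 5 mm with bevelled corners, round collar (radius 41, 24 mm high), on it a grip bar 22 thick (x), 62 long (y), z = 23 to 57 mm. Origin: centre of the underside. The plate runs in the grooves, x along the slicer's x, either way round; play 1.5 mm a side, 4 mm in height; origin at z = 36 when resting.
- garlic: Garlic bulb, 60 mm wide, 58 mm high, loose, at the back; origin under its centre. A bystander.
- onion: Red onion, 66 mm wide, 71 mm high, loose, at the back; origin under its centre. A bystander.
Not all that is in view belongs to the job. Several things have the shape of the blade_insert; the one meant has the colours described above.

How it is judged:
On the way, in this order (a step that is already met when the one before it is completed fails the run):
1. the blade insert is lifted clear of its recess (z of blade_insert in the frame of slicer above 0.036 m), for 0.1 s.
2. the blade insert is seated again, level, its cutting edge towards the open end (x of blade_insert in the frame of slicer between 0.012 and 0.018 m and y of blade_insert in the frame of slicer between -0.003 and 0.003 m and z of blade_insert in the frame of slicer between 0.018 and 0.022 m and angle between the x axis of blade_insert and the x axis of slicer, either way round below 0.06 rad and angle between blade_insert's own z axis and vertical below 0.04 rad and x of insert_front in the frame of slicer below -0.02 m), for 0.2 s.
At the end, for the whole second after the job is handed in: Insert in its recess, cutting edge towards the open end: within 3 mm of centre, 2 mm of seated height, 0.04 rad of level, 0.06 rad of square. Food holder in both grooves over it, within 5 mm of the end stop, level within 0.06 rad. Both at rest and released (all of step 2 and x of food_holder in the frame of slicer between 0.01 and 0.019 m and y of food_holder in the frame of slicer between -0.004 and 0.004 m and z of food_holder in the frame of slicer between 0.033 and 0.041 m and angle between food_holder's own z axis and vertical below 0.06 rad and angle between the x axis of food_holder and the x axis of slicer, either way round below 0.08 rad and linear speed of each of blade_insert, food_holder below 0.01 m/s); the robot touches nothing.
It fails at once if the garlic is shifted by more than 40 mm (distance of garlic from where it was at the start of the episode above 0.04 m).
It fails at once if the onion is shifted by more than 40 mm (distance of onion from where it was at the start of the episode above 0.04 m).
It also fails if it takes over 69 s, if anything falls off the work surface, if the arm or the gripper's body presses on something with over 40 N, if the wrist force passes 120 N, or if a joint passes its speed limit or range.

### The arm

A 7-joint arm with a two-finger parallel gripper is mounted at the origin on a cart in front of the work surface, level with it; the furniture and walls round the work are solid. World frame = base frame: x ahead of the robot, y to its left, z up, the work surface at z = 0. Lengths are in m, angles in rad, forces in N, time in s.
With the tool pointing down it reaches from about 0.425 to 0.875 m from the base axis. Payload 8.4 kg.
Tool frame: the origin (TCP) lies midway between the tips of the shut fingers; the grasp point (between the pads) lies 19 mm behind it; z points along the fingers, y is the direction in which the jaws open and shut (so a half turn about z gives the same grasp; the last joint's range is limited). The gripper opens to 87 mm and grips with 3 to 60 N. Pads are 19 mm wide; open, the fingers measure 117 mm over their backs; the gripper's body (75 mm by 190 mm) begins 51 mm behind the grasp point.
Start: joints at [-1.407, 0.333, 0.04, 1.465, -0.013, 1.343, -0.059], TCP at [0.169, 0.628, 0.223] pointing down, gripper open.
Joint ranges: [-2.58, 2.58], [-0.38, 2.09], [-1.3, 1.39], [0.25, 2.4], [-1.5, 4.64], [0.08, 2.09], [-2.65, 2.65]. Speed limits (rad/s): [2.22, 2.22, 2.79, 2.79, 3.14, 3.14, 3.14].

### API

Orientations are given as a 3x3 rotation matrix whose columns are the frame's x, y, z axes.
In Python, from rig import robot gives the robot as it stands.
- The arm moves only by the tool play_rows, never from a script. Its argument "commands" is text: rows parted by semicolons, each of 6 numbers parted by spaces: the shift along the world's x, y, z in mm, then the turn, a rotation vector about the world's x, y, z in rad. A call has 1 to 5 rows; each row is the pose to reach, as a shift and turn from the pose commanded when the call began; what a row does not reach only later rows make up. A row lasts 1/8 s, in which the tool goes at most 62.5 mm and 10.7 degrees, less where a joint would pass 70% of its speed; a pose out of reach is approached as far as the arm can. A call with a gripper value outside its range is refused whole. "hand" is the opening, from -1 (shut) to 1 (fully open), so that 0 is half open, set as the call begins (left out, the last holds). The fingers move at their own pace and stop on an object; the grip force is fixed at half the most. Time passes only in rows, so rows that repeat a pose let the fingers close. It gives the time, the measured TCP pose, the force and the opening at its end, in the units of the state.
- robot.read_state(): the state, without advancing time (a new reading comes with each control period).
- robot.capture(name): name is "scene" or "top" or "wrist"; returns a dict with "img" (384x512x3 uint8, red, green, blue), "mtx" (3x3 intrinsics, pixels), "k1" (the pictures are not rectified: a ray, as slopes to the right and down, at radius r is drawn at 1 + k1 r^2 times it, then the intrinsics apply), "R" (3x3) and "t" (3): a world point X has camera coordinates R X + t; the wrist camera has in their place "tool_from_camera" (4x4, takes a point from camera to tool coordinates, whose origin is the TCP and whose axes are the flange's). Camera axes: x right, y down, z forward; pixel columns grow to the right and rows downward; lengths in m; the calibration is good to about 2 mm. A picture is of the moment at which its call begins: read the wrist's pose just before it. There is no depth.
- robot.hand_in(): hands the job in, once; it reports no verdict.
Trained networks look in a picture, given as the dict that the camera call returned (one of the last four; its "shot" number tells which), for a name from the list of things; names that differ only in an ending like _2 or _b are one class to them, and where a whole thing is asked for, a point or a joint stands for the part that bears it (a point fixed in the world has none). Each returns a list of dicts, best first, with "score" (0 to 1); they miss things now and then, are a little off and sometimes report something else, mostly with a low value. They report only what shows in the picture. A call takes as long as a camera call. They do not tell look-alikes from the thing itself.
- robot.search_frame(query, picture): "point" ([column, row] as shares, 0 to 1, of the picture: columns of its width, rows of its height, amid what is visible of it).
- robot.regions_of(query, picture): "region" (384x512 bool, what is visible of it) and "point" ([column, row] as shares, 0 to 1, of the picture: columns of its width, rows of its height, amid what is visible of it).
The state is a dict: "time": time; "q": joint angles; "qvel": joint speeds; "joint_efforts": joint torques, N m; "ee_pos": TCP position; "ee_rot": TCP orientation; "wrist_force": force on the tool from outside, world axes, zero at the start; "ft_torque": the same for the moment, N m; "finger_gap": opening from 0.0 (shut) to 1.0 (fully open).
Only numpy, scipy, OpenCV 4.12 (cv2) and the standard library are available. Lean on these libraries where they do the work, as an engineer would, in place of code of your own. Each camera call takes 0.05 s, during which the arm holds its last target.

## Working session

There is one attempt and no reset: what is moved stays moved. The work goes in short steps, Python scripts to look and compute and a tool call to move; the robot and the scene stay as the last step left them, time stands still between calls to the robot, and variables do not carry over. Pictures are saved under pics/ and viewed, and the job is handed in when it is done.

Besides the shell and the picture viewer there is one more tool, called after "Call:" by a JSON object that holds its "name" and its "arguments". play_rows: Moves the arm, as the interface text tells. Its arguments: {"type":"object","properties":{"commands":{"type":"string"},"hand":{"type":"number"}},"required":["commands"]}

```bash
ls; mkdir -p pics; cat > h.py <<'E'
import numpy as np, cv2
from rig import robot
np.set_printoptions(precision=4,suppress=True)
def save(d,name,crop=None,scale=1):
    im=cv2.cvtColor(d['img'],cv2.COLOR_RGB2BGR)
    if crop: c0,r0,c1,r1=crop; im=im[r0:r1,c0:c1]
    if scale!=1: im=cv2.resize(im,None,fx=scale,fy=scale,interpolation=cv2.INTER_CUBIC)
    cv2.imwrite('pics/'+name+'.png',im)
def campose(d,st=None):
    """returns Rcw, t s.t. Xc=R X+t"""
    if 'R' in d and d['R'] is not None: return np.array(d['R']),np.array(d['t'])
    T=np.eye(4);T[:3,:3]=st['ee_rot'];T[:3,3]=st['ee_pos']
    W=T@np.array(d['tool_from_camera']); R=W[:3,:3].T
    return R,-R@W[:3,3]
def ray(d,uv,st=None):
    R,t=campose(d,st);K=np.array(d['mtx']);k=d['k1']
    x=(uv[0]-K[0,2])/K[0,0];y=(uv[1]-K[1,2])/K[1,1]
    rd=np.hypot(x,y);r=rd
    for _ in range(50): r=rd/(1+k*r*r)
    s=r/rd if rd>0 else 1
    v=R.T@np.array([x*s,y*s,1]);return -R.T@t, v/np.linalg.norm(v)
def atz(d,uv,z,st=None):
    o,v=ray(d,uv,st);return o+v*(z-o[2])/v[2]
def proj(d,X,st=None):
    R,t=campose(d,st);K=np.array(d['mtx'])
    X=np.atleast_2d(X);c=X@R.T+t;x=c[:,:2]/c[:,2:];r2=(x**2).sum(1,keepdims=True)
    x=x*(1+d['k1']*r2);return np.c_[x[:,0]*K[0,0]+K[0,2],x[:,1]*K[1,1]+K[1,2]]
E
python3 - <<'E'
from h import *
s=robot.read_state()
for k in s: print(k,np.array(s[k]))
import pickle
for n in ['scene','top','wrist']:
    d=robot.capture(n); save(d,n+'0',scale=1.5)
    pickle.dump((d,s),open(n+'0.pkl','wb'))
    print(n,{k:v for k,v in d.items() if k!='img'})
    for q in ['slicer','blade_insert','food_holder','garlic','onion']:
        try: print(q,[(np.round(np.array(r['point'])*[512,384],1),round(r['score'],2)) for r in robot.search_frame(q,d)])
        except Exception as e: print(q,e)
E
```

```text
pics
time 0.0
q [-1.4072  0.3339  0.0399  1.4663 -0.0134  1.3433 -0.0585]
qvel [-0.0005  0.0013  0.0001  0.0014 -0.0002 -0.0003 -0.0003]
joint_efforts [  0.0001 -65.6349   1.3349 -40.382   -0.06     0.0446   0.0002]
ee_pos [0.1687 0.6272 0.2217]
ee_rot [[-0.9657  0.2598 -0.0003]
 [ 0.2598  0.9657 -0.0016]
 [-0.0001 -0.0017 -1.    ]]
wrist_force [-0.691  -0.24   -0.1861]
ft_torque [0.0228 0.0559 0.0134]
finger_gap 1.000630311022077
scene {'mtx': array([[450.3601,   0.    , 257.8796],
       [  0.    , 450.3601, 191.3516],
       [  0.    ,   0.    ,   1.    ]]), 'k1': -0.005103897137426643, 'R': array([[ 0.6495, -0.7602,  0.0153],
       [-0.5009, -0.4429, -0.7436],
       [ 0.5721,  0.4753, -0.6685]]), 't': array([-0.321 ,  0.3708,  0.8002]), 'shot': 1}
slicer [(array([298.2, 224.9]), 0.81)]
blade_insert [(array([150.4, 215.4]), 0.89), (array([307. , 237.4]), 0.67)]
food_holder []
garlic [(array([216.1, 179.7]), 0.64), (array([280. , 153.2]), 0.57)]
onion [(array([247.9, 143.1]), 0.75)]
top {'mtx': array([[396.9187,   0.    , 255.8471],
       [  0.    , 396.9187, 198.1795],
       [
[... 194 characters left out ...]
, 0.5886, 0.9032]), 'shot': 2}
slicer [(array([308.9, 200.9]), 0.75)]
blade_insert [(array([326.8, 206.4]), 0.71), (array([181.2, 283.8]), 0.71)]
food_holder [(array([187.1, 201.6]), 0.58)]
garlic [(array([221.5, 126.8]), 0.61)]
onion [(array([179.9, 138.9]), 0.91)]
wrist {'mtx': array([[285.1218,   0.    , 259.9757],
       [  0.    , 285.1218, 197.8303],
       [  0.    ,   0.    ,   1.    ]]), 'k1': -0.04293806813596681, 'tool_from_camera': array([[-0.0015, -0.9697, -0.2442,  0.0677],
       [ 1.    , -0.0015, -0.0001,  0.0011],
       [-0.0002, -0.2442,  0.9697, -0.1626],
       [ 0.    ,  0.    ,  0.    ,  1.    ]]), 'shot': 3}
slicer []
blade_insert []
food_holder []
garlic []
onion []
```

View pics/scene0.png

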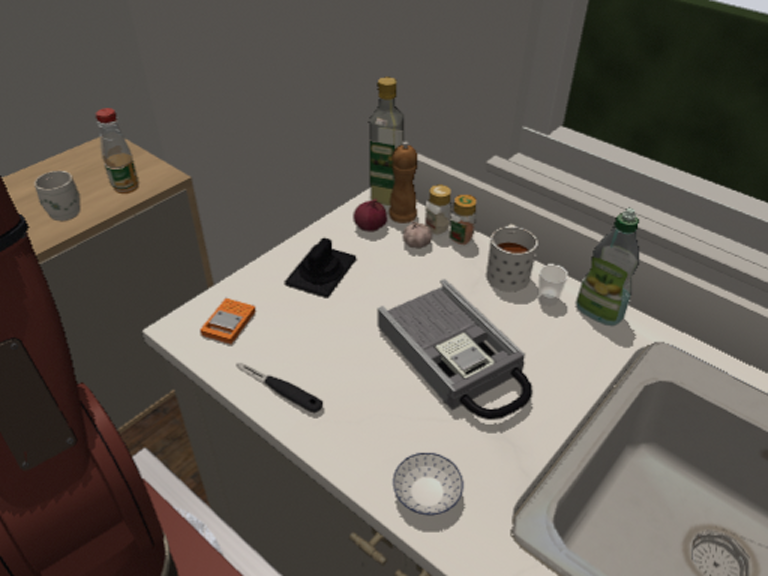

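View pics/top0.png

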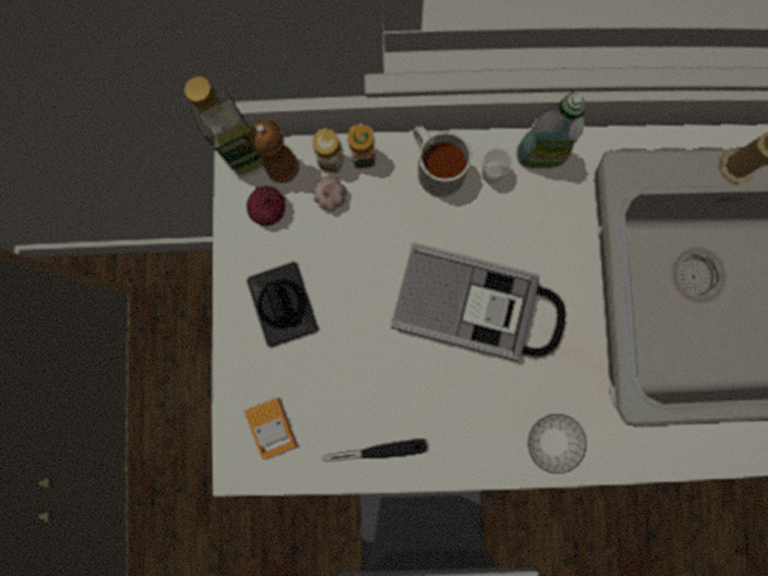

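View pics/wrist0.png

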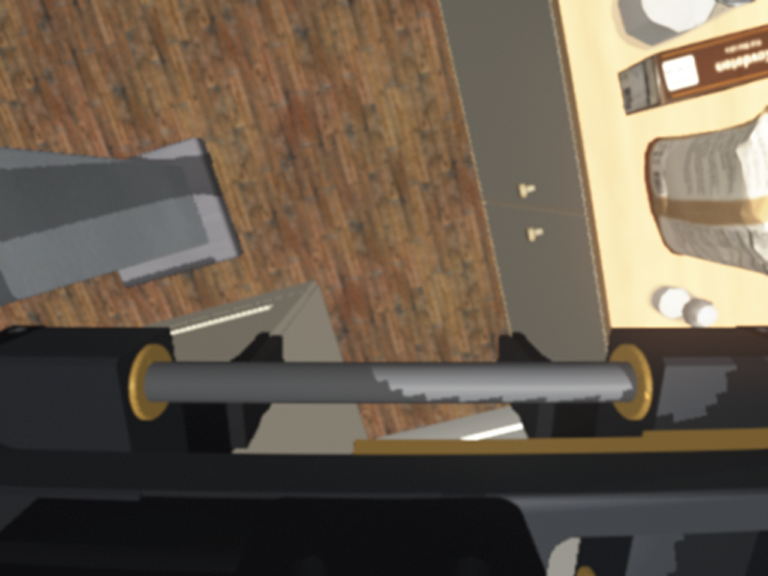

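Top view: slicer at about (460,300) of the 1.5x picture, handle to the right. The insert's steel is at its left half or right half, so I zoom to check. The holder is at (283,305), and the orange look-alike at (270,427).

```bash
python3 - <<'E'
from h import *
import pickle
d,s=pickle.load(open('top0.pkl','rb')); save(d,'topA',(250,155,390,245),5.5); save(d,'topB',(155,165,225,240),8)
d,s=pickle.load(open('scene0.pkl','rb')); save(d,'scA',(245,180,360,285),5.5)
save(d,'scB',(180,150,250,205),8)
E
```

```text
(no output)
```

View pics/topA.png

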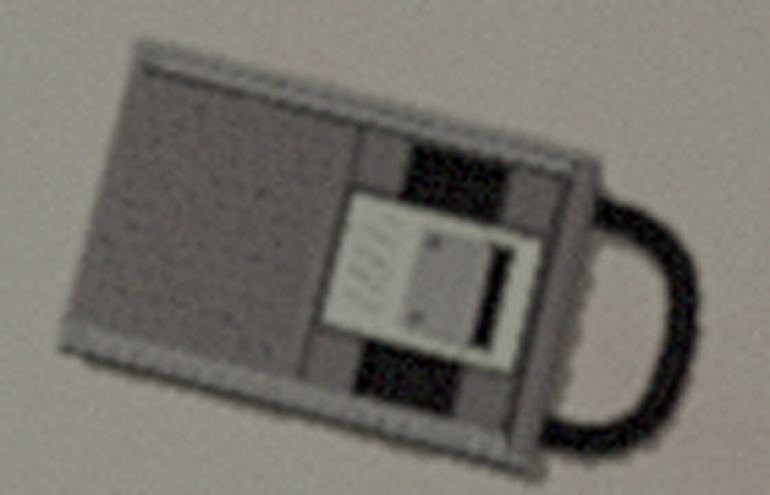

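View pics/scA.png

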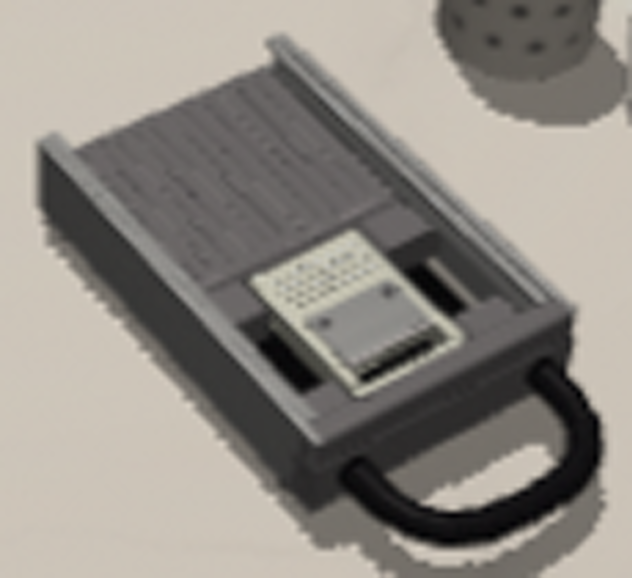

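View pics/topB.png

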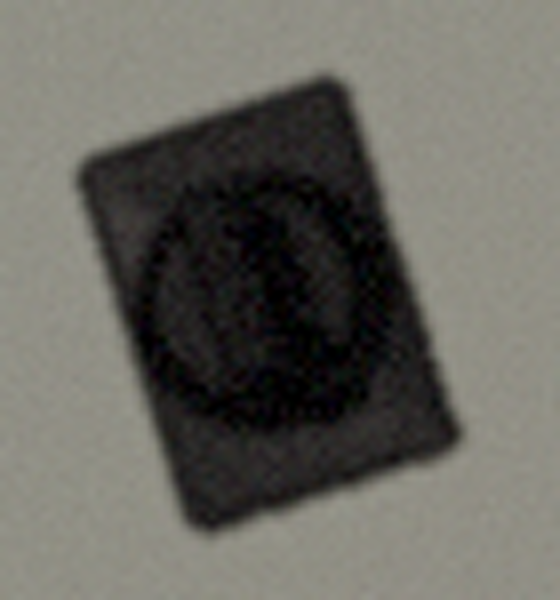

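View pics/scB.png

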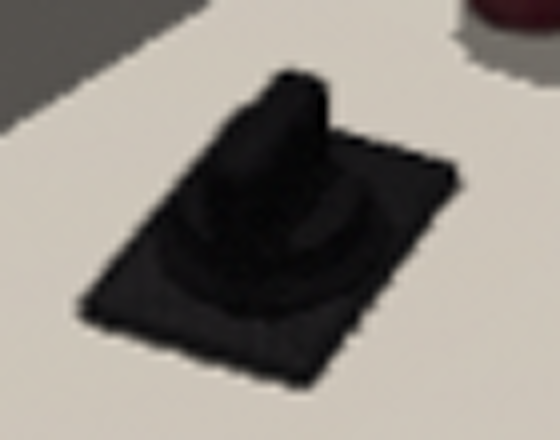

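```bash
cat > fit.py <<'E'
from h import *
import pickle
from scipy.optimize import least_squares
dt,_=pickle.load(open('top0.pkl','rb')); ds,_=pickle.load(open('scene0.pkl','rb'))
def un(p,off,s): return (np.array(p,float)+.5)/s-.5+np.array(off)
def W(X,th): # X[x,y,yaw]
    c,s=np.cos(th[2]),np.sin(th[2]);X=np.array(X,float)
    return np.c_[th[0]+c*X[:,0]-s*X[:,1],th[1]+s*X[:,0]+c*X[:,1],X[:,2]]
def fit(obs,th0,dz=False):
    def f(th):
        r=[]
        for d,M,P in obs:
            M=np.array(M,float).copy()
            if len(th)>3: M[:,2]+=th[3]
            r.append((proj(d,W(M,th))-P).ravel())
        return np.concatenate(r)
    s=least_squares(f,th0,loss='soft_l1'); return s.x,f(s.x).reshape(-1,2)
if __name__=='__main__':
    M=np.array([[-135,69,50],[-135,-69,50],[-27,29,34],[57,29,34],[57,-29,34],[-27,-29,34]])/1000
    PT=un([(137,44),(65,330),(352,192),(545,240),(515,370),(322,325)],(250,155),5.5)
    PS=un([(278,38),(40,140),(345,232),(465,335),(358,395),(250,275)],(245,180),5.5)
    for o in ([(dt,M,PT)],[(ds,M,PS)],[(dt,M,PT),(ds,M,PS)]):
        th,r=fit(o,[.6,-.1,-1.8]);print(th);
    print(r)
    th,r=fit(o,[.6,-.1,-1.8,0]);print('with dz',th)
    # holder
    H=np.array([[-45,62.5,5],[45,62.5,5],[45,-62.5,5],[-45,-62.5,5]])/1000
    # bevel: intersect extrapolated edges
    PT=un([(75,155),(345,70),(470,440),(197,540)],(155,165),8)
    PS=un([(292,125),(468,165),(310,395),(72,310)],(180,150),8)
    for o in ([(dt,H,PT)],[(ds,H[1:],PS[1:])],[(dt,H,PT),(ds,H[1:],PS[1:])]):
        th,r=fit(o,[.6,.2,-1.3]);print('H',th)
    print(r)
    for n,u in [('garlic',(330/1.5,193/1.5)),('onion',(266/1.5,206/1.5)),('mug',(444/1.5,165/1.5)),('knife tip',(325/1.5,457/1.5)),('knife end',(426/1.5,446/1.5)),('pepper',(280/1.5,165/1.5))]: print(n,atz(dt,u,.03))
E
python3 fit.py
```

```text
[ 0.5722 -0.086  -1.8508]
[ 0.57   -0.0814 -1.861 ]
[ 0.5716 -0.0846 -1.8508]
[[-0.574  -0.936 ]
 [-1.9348  3.5081]
 [ 0.0922  0.4524]
 [-0.6731  0.3345]
 [-0.6598  0.3367]
 [-0.1337 -0.2011]
 [ 0.8038 -1.3992]
 [-0.7464 -0.1245]
 [ 1.8198 -1.1673]
 [ 2.558   2.0402]
 [ 2.3541  1.5746]
 [-0.1314  0.4551]]
with dz [ 0.5714 -0.0847 -1.8498  0.0007]
H [ 0.5909  0.2388 -1.2658]
H [ 0.587   0.2393 -1.2659]
H [ 0.5896  0.2393 -1.2708]
[[-0.2567  0.8205]
 [ 0.1378 -0.2496]
 [ 0.0025  1.0265]
 [-0.6123  0.3712]
 [ 0.8539  0.033 ]
 [ 0.5496 -1.4594]
 [ 0.5647 -0.1175]]
garlic [0.7668 0.1549 0.03  ]
onion [0.749  0.2607 0.03  ]
mug [ 0.8079 -0.0335  0.03  ]
knife tip [0.3445 0.1702 0.03  ]
knife end [0.3575 0.0128 0.03  ]
pepper [0.8183 0.2374 0.03  ]
```

Call:
{"name": "play_rows", "arguments": {"commands": "50 -40 5 0 0 -0.12;100 -80 10 0 0 -0.25;150 -120 15 0 0 -0.37;200 -160 20 0 0 -0.5;250 -200 20 0 0 -0.6"}}

```text
time: 1.52
ee_pos: [0.4138, 0.4317, 0.2433]
ee_rot: [[-0.648, 0.762, 0.001], [0.762, 0.648, 0.001], [0.0, 0.001, -1.0]]
wrist_force: [0.7, 1.2, 0.0]
finger_gap: 1.005
```

```bash
python3 - <<'E'
from h import *
s=robot.read_state()
for k in ['time','q','ee_pos','ee_rot','wrist_force']: print(k,np.array(s[k]))
E
```

```text
time 1.525
q [-1.1141  0.2169  0.2767  1.5808 -0.0606  1.351  -0.1261]
ee_pos [0.4138 0.4317 0.2433]
ee_rot [[-0.6475  0.762   0.0007]
 [ 0.762   0.6475  0.0012]
 [ 0.0005  0.0013 -1.    ]]
wrist_force [0.7281 1.1744 0.0149]
```

Call:
{"name": "play_rows", "arguments": {"commands": "30 -55 0 0 0 -0.12;60 -110 0 0 0 -0.25;90 -165 0 0 0 -0.37;120 -220 0 0 0 -0.5;140 -280 0 0 0 -0.6"}}

```text
time: 2.15
ee_pos: [0.5528, 0.1524, 0.2427]
ee_rot: [[-0.104, 0.995, 0.001], [0.995, 0.104, 0.0], [0.0, 0.001, -1.0]]
wrist_force: [1.2, -0.0, -1.0]
finger_gap: 1.004
```

Call:
{"name": "play_rows", "arguments": {"commands": "5 -60 -5 0 0 -0.14;10 -120 -10 0 0 -0.28;15 -180 -15 0 0 -0.42;15 -245 -20 0 0 -0.54;15 -250 -25 0 0 -0.546", "hand": 0.75}}

```text
time: 2.78
ee_pos: [0.5661, -0.1017, 0.2179]
ee_rot: [[0.433, 0.902, 0.001], [0.902, -0.433, -0.002], [-0.001, 0.001, -1.0]]
wrist_force: [0.5, 0.2, 0.1]
finger_gap: 0.879
```

```bash
python3 - <<'E'
from h import *
import pickle
s=robot.read_state()
for k in ['time','q','ee_pos','ee_rot','wrist_force','finger_gap']: print(k,np.array(s[k]))
d=robot.capture('wrist'); pickle.dump((d,s),open('w1.pkl','wb')); save(d,'w1',scale=1.5)
E
```

```text
time 2.775
q [-0.5453  0.215   0.7528  1.6906 -0.1507  1.2948 -0.2102]
ee_pos [ 0.5661 -0.1017  0.2179]
ee_rot [[ 0.4326  0.9016  0.0008]
 [ 0.9016 -0.4326 -0.0016]
 [-0.0011  0.0015 -1.    ]]
wrist_force [0.5105 0.2293 0.1488]
finger_gap 0.8786818069323808
```

View pics/w1.png

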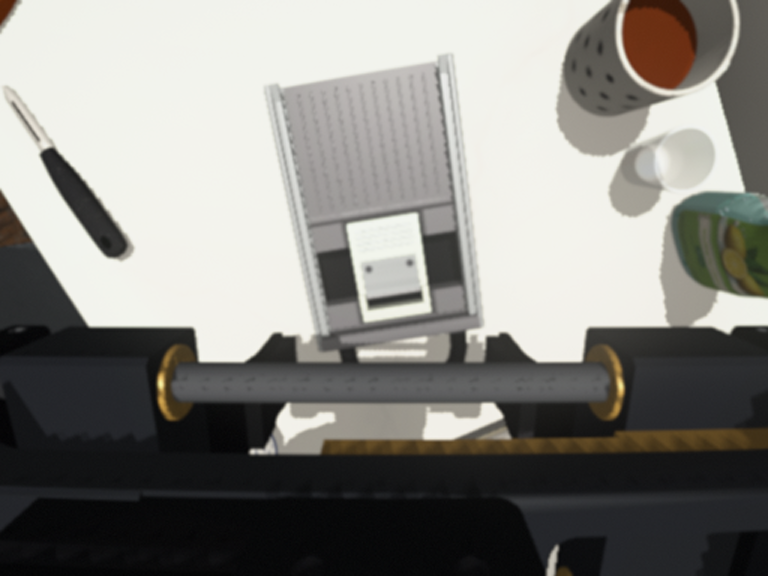

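```bash
python3 - <<'E'
from h import *
import pickle
d,s=pickle.load(open('w1.pkl','rb'));save(d,'w1a',(165,25,335,240),2.75*1); save(d,'w1b',(195,125,330,235),5.5)
save(d,'w1c',(165,25,325,85),4.8)
E
```

```text
(no output)
```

View pics/w1b.png

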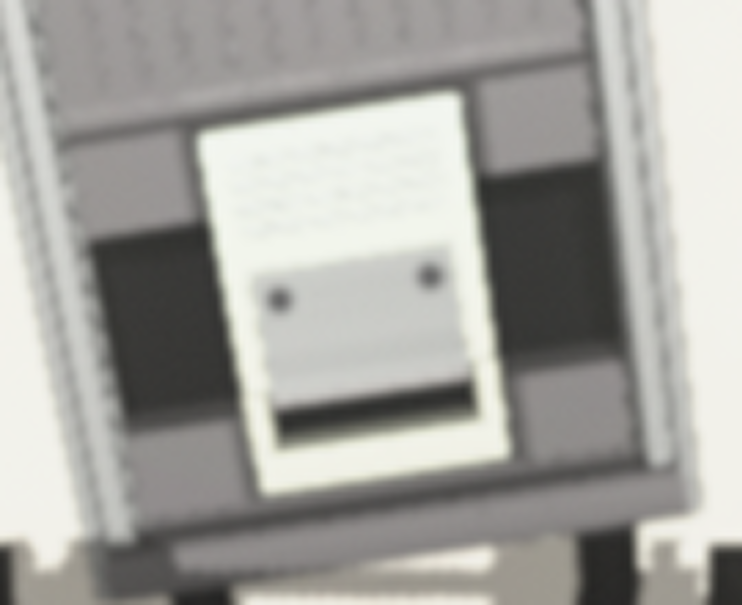

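View pics/w1c.png

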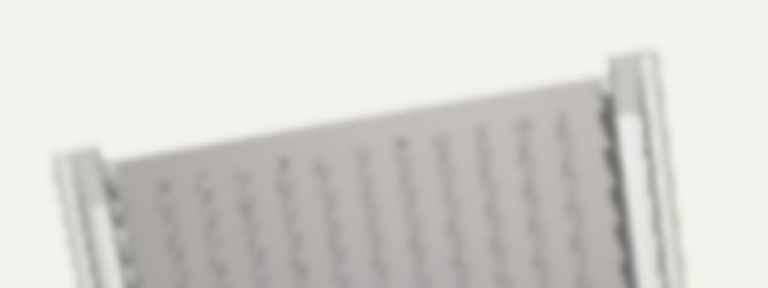

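```bash
cat > fit2.py <<'E'
from fit import *
d,s=pickle.load(open('w1.pkl','rb'))
R,t=campose(d,s); d=dict(d); d['R']=R; d['t']=t
I=np.array([[-27,-29,34],[-27,29,34],[57,29,34],[57,-29,34]])/1000
PI=un([(197,132),(463,92),(510,458),(264,495)],(195,125),5.5)
B=np.array([[-135,-69,50],[-135,69,50],[-135,-58,34],[-135,58,34]])/1000
PB=un([(53,155),(657,50),(110,163),(602,80)],(165,25),4.8)
th,r=fit([(d,I,PI)],[.57,-.085,-1.85]);print('insert',th);print(r)
th,r=fit([(d,I,PI)],[.57,-.085,-1.85,0]);print('insert dz',th)
th,r=fit([(d,B,PB)],[.57,-.085,-1.85]);print('body',th);print(r)
th,r=fit([(d,B,PB),(d,I,PI)],[.57,-.085,-1.85,0]);print('all dz',th);print(r)
print('seat',W([[.015,0,.034]],th))
E
python3 fit2.py
```

```text
insert [ 0.5707 -0.0833 -1.8675]
[[ 0.3132  0.0443]
 [-0.2726 -0.1205]
 [ 0.2224  0.0748]
 [-0.2626  0.0078]]
insert dz [ 0.5707 -0.0833 -1.8675 -0.0001]
body [ 0.5697 -0.0839 -1.8644]
[[-1.1453  0.0882]
 [ 0.3483  0.0977]
 [ 0.5359 -0.004 ]
 [-0.0341 -0.1613]]
all dz [ 0.5703 -0.0836 -1.8627 -0.0019]
[[-0.5334  0.0834]
 [ 0.2022 -0.0167]
 [ 1.043  -0.0339]
 [-0.1069 -0.284 ]
 [ 0.2157  0.4166]
 [-0.6813  0.0605]
 [ 0.1073 -0.1565]
 [-0.1024 -0.0484]]
seat [[ 0.566  -0.0979  0.034 ]]
```

Call:
{"name": "play_rows", "arguments": {"commands": "0 4 -40 0 0 0.154;0 4 -80 0 0 0.154;0 4 -120 0 0 0.154;0 4 -148 0 0 0.154;0 4 -148 0 0 0.154"}}

```text
time: 3.45
ee_pos: [0.5656, -0.0898, 0.0677]
ee_rot: [[0.278, 0.961, -0.004], [0.961, -0.278, 0.0], [-0.001, -0.004, -1.0]]
wrist_force: [0.3, -1.1, 0.3]
finger_gap: 0.876
```

```bash
python3 - <<'E'
from h import *
import pickle
s=robot.read_state()
for k in ['time','q','ee_pos','ee_rot','wrist_force','finger_gap']: print(k,np.array(s[k]))
print(np.arctan2(s['ee_rot'][1][1],s['ee_rot'][0][1]))
d=robot.capture('wrist'); pickle.dump((d,s),open('w2.pkl','wb')); save(d,'w2',scale=1.5)
E
```

```text
time 3.45
q [-0.4792  0.3684  0.6751  1.8547 -0.2678  1.0148  0.0258]
ee_pos [ 0.5656 -0.0898  0.0677]
ee_rot [[ 0.2776  0.9607 -0.0041]
 [ 0.9607 -0.2776  0.0004]
 [-0.0008 -0.0041 -1.    ]]
wrist_force [ 0.3412 -1.0579  0.3103]
finger_gap 0.8763836204460506
-0.2812726111303895
```

View pics/w2.png

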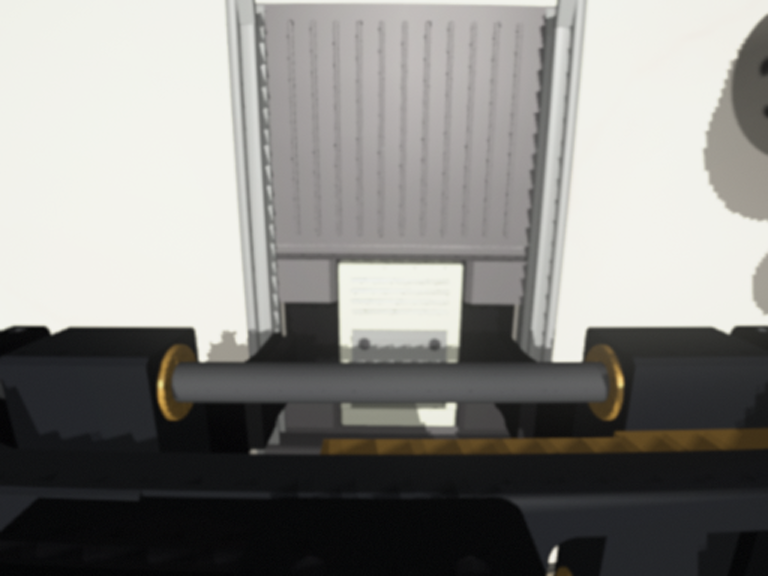

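Call:
{"name": "play_rows", "arguments": {"commands": "0 0 0 0 0 0;0 0 0 0 0 0"}}

```text
time: 3.75
ee_pos: [0.5678, -0.0916, 0.0708]
ee_rot: [[0.28, 0.96, 0.002], [0.96, -0.28, 0.0], [0.001, 0.002, -1.0]]
wrist_force: [0.5, -0.5, 1.4]
finger_gap: 0.878
```

```bash
python3 - <<'E'
from h import *
import pickle
s=robot.read_state()
for k in ['time','ee_pos','qvel']: print(k,np.array(s[k]))
print(np.arctan2(s['ee_rot'][1][1],s['ee_rot'][0][1]))
E
```

```text
time 3.75
ee_pos [ 0.5678 -0.0916  0.0708]
qvel [ 0.0005  0.0024 -0.0018  0.0071 -0.0025 -0.0026  0.0018]
-0.2835523298064811
```

Call:
{"name": "play_rows", "arguments": {"commands": "-1.5 -6 -10 0 0 -0.01;-1.5 -6 -20 0 0 -0.01;-1.5 -6 -20 0 0 -0.01"}}

```text
time: 4.12
ee_pos: [0.5644, -0.0979, 0.0483]
ee_rot: [[0.29, 0.957, -0.002], [0.957, -0.29, -0.0], [-0.001, -0.002, -1.0]]
wrist_force: [0.8, 0.1, -0.4]
finger_gap: 0.876
```

```bash
cat > st.py <<'E'
from h import *
s=robot.read_state()
R=np.array(s['ee_rot']);print('t',s['time'],'pos',np.array(s['ee_pos']),'yaw_y',np.arctan2(R[1,1],R[0,1]),'z',R[:,2],'F',np.array(s['wrist_force']),'gap',s['finger_gap']*87,'q',np.array(s['q']))
E
python3 st.py
```

```text
t 4.125 pos [ 0.5644 -0.0979  0.0483] yaw_y -0.2943512773131132 z [-0.0022 -0.0001 -1.    ] F [ 0.7896  0.0684 -0.4324] gap 76.17418221847657 q [-0.4579  0.3948  0.6689  1.8705 -0.2913  0.9774  0.0447]
```

Call:
{"name": "play_rows", "arguments": {"commands": "1 0 -10 0 0 0;1 0 -20 0 0 0;1 0 -26 0 0 0;1 0 -26 0 0 0;1 0 -26 0 0 0"}}

```text
time: 4.75
ee_pos: [0.5665, -0.0979, 0.0237]
ee_rot: [[0.29, 0.957, 0.0], [0.957, -0.29, -0.0], [-0.0, 0.0, -1.0]]
wrist_force: [0.4, -0.0, -0.0]
finger_gap: 0.873
```

```bash
python3 st.py
```

```text
t 4.75 pos [ 0.5665 -0.0979  0.0237] yaw_y -0.294086309593118 z [ 0.0002 -0.0001 -1.    ] F [ 0.4052 -0.0282 -0.0418] gap 75.92204454551432 q [-0.4401  0.4318  0.6509  1.8835 -0.3214  0.9318  0.067 ]
```

Well placed; close.

Call:
{"name": "play_rows", "arguments": {"commands": "0 0 0 0 0 0;0 0 0 0 0 0;0 0 0 0 0 0;0 0 0 0 0 0", "hand": -1}}

```text
time: 5.25
ee_pos: [0.5665, -0.0978, 0.0237]
ee_rot: [[0.29, 0.957, 0.0], [0.957, -0.29, 0.0], [0.0, 0.0, -1.0]]
wrist_force: [-0.3, 0.1, 2.1]
finger_gap: 0.66
```

Call:
{"name": "play_rows", "arguments": {"commands": "0 0 12 0 0 0;0 0 25 0 0 0;0 0 45 0 0 0;0 0 75 0 0 0;0 0 75 0 0 0"}}

```text
time: 5.88
ee_pos: [0.568, -0.0981, 0.1018]
ee_rot: [[0.29, 0.957, 0.005], [0.957, -0.29, 0.0], [0.002, 0.004, -1.0]]
wrist_force: [0.4, 0.2, -1.0]
finger_gap: 0.662
```

```bash
python3 st.py; python3 - <<'E'
from h import *
d=robot.capture('scene'); save(d,'sc1',(200,120,400,300),3.5)
E
```

```text
t 5.875 pos [ 0.568  -0.0981  0.1018] yaw_y -0.2942649892952264 z [ 0.0047  0.0005 -1.    ] F [ 0.423   0.2499 -1.0177] gap 57.589796630380604 q [-0.489   0.3277  0.6999  1.8244 -0.2401  1.0705  0.0058]
```

View pics/sc1.png

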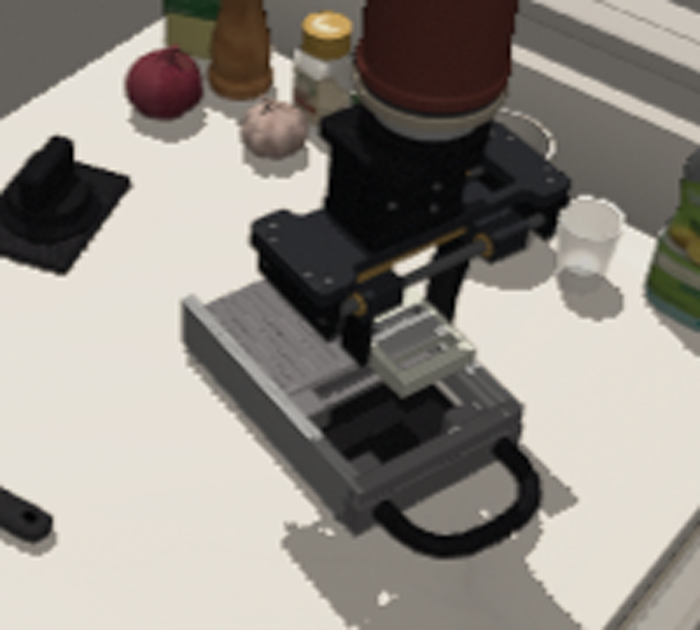

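Call:
{"name": "play_rows", "arguments": {"commands": "-10 20 10 0 0 0.18;-20 40 10 0 0 0.36;-30 65 10 0 0 0.54;-40 85 10 0 0 0.72;-50 105 10 0 0 0.9"}}

```text
time: 6.55
ee_pos: [0.5153, 0.0078, 0.108]
ee_rot: [[-0.575, 0.818, -0.001], [0.818, 0.575, -0.0], [0.001, -0.001, -1.0]]
wrist_force: [-0.5, 0.3, -0.6]
finger_gap: 0.661
```

Call:
{"name": "play_rows", "arguments": {"commands": "-10 20 0 0 0 0.17;-20 40 0 0 0 0.34;-30 65 0 0 0 0.5;-40 85 0 0 0 0.67;-48 108 0 0 0 0.844"}}

```text
time: 7.18
ee_pos: [0.4673, 0.1155, 0.108]
ee_rot: [[-0.993, 0.115, -0.001], [0.115, 0.993, -0.0], [0.001, -0.001, -1.0]]
wrist_force: [0.2, -0.9, -0.2]
finger_gap: 0.665
```

Call:
{"name": "play_rows", "arguments": {"commands": "0 0 0 0 0 0;0 0 0 0 0 0"}}

```text
time: 7.42
ee_pos: [0.4683, 0.1144, 0.1082]
ee_rot: [[-0.992, 0.123, -0.0], [0.123, 0.992, -0.001], [0.0, -0.001, -1.0]]
wrist_force: [-1.0, 0.3, -0.2]
finger_gap: 0.662
```

```bash
python3 st.py; python3 - <<'E'
from h import *
d=robot.capture('scene'); save(d,'sc2',(100,120,330,300),3.4)
d=robot.capture('top'); save(d,'top2',(130,100,360,340),2.4)
E
```

```text
t 7.425 pos [0.4683 0.1144 0.1082] yaw_y 1.4472438720461307 z [-0.0005 -0.0006 -1.    ] F [-0.9709  0.3153 -0.2199] gap 57.55909235509571 q [-0.6751  0.0851  0.3613  2.0183 -0.0343  1.0445  1.1494]
```

View pics/sc2.png

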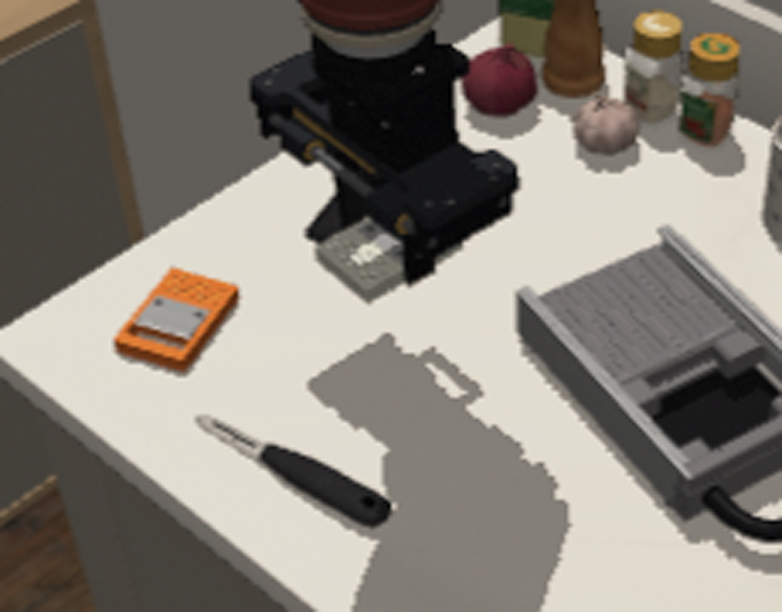

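View pics/top2.png

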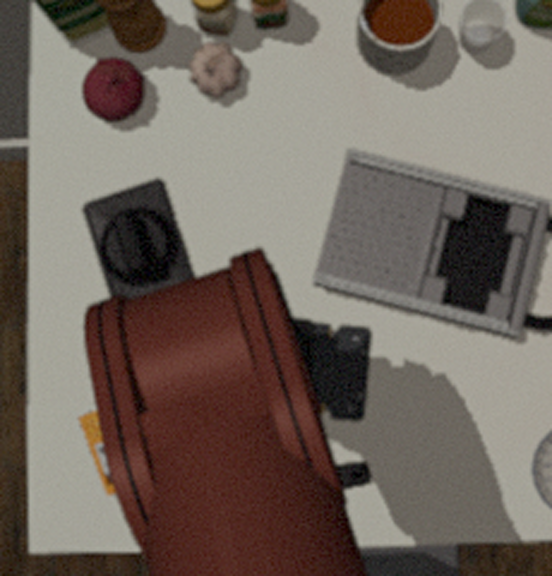

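Call:
{"name": "play_rows", "arguments": {"commands": "0 0 -40 0 0 0;0 0 -75 0 0 0;0 0 -92 0 0 0;0 0 -98 0 0 0;0 0 -98 0 0 0"}}

```text
time: 8.15
ee_pos: [0.4686, 0.1148, 0.0106]
ee_rot: [[-0.993, 0.122, -0.0], [0.122, 0.993, -0.0], [0.0, -0.0, -1.0]]
wrist_force: [-1.0, -0.6, -0.9]
finger_gap: 0.659
```

```bash
python3 st.py
```

```text
t 8.15 pos [0.4686 0.1148 0.0106] yaw_y 1.4488216526189541 z [-0.0001 -0.0003 -1.    ] F [-0.9512 -0.6275 -0.8524] gap 57.325545709604725 q [-0.6518  0.2322  0.3521  2.0987 -0.1076  0.8275  1.2134]
```

Call:
{"name": "play_rows", "arguments": {"commands": "0 0 -3 0 0 0;0 0 -6 0 0 0;0 0 -6 0 0 0;0 0 -6 0 0 0"}}

```text
time: 8.65
ee_pos: [0.4685, 0.1152, 0.0046]
ee_rot: [[-0.993, 0.121, 0.0], [0.121, 0.993, 0.0], [-0.0, 0.0, -1.0]]
wrist_force: [-0.3, -0.5, -1.6]
finger_gap: 0.661
```

```bash
python3 st.py
```

```text
t 8.65 pos [0.4685 0.1152 0.0046] yaw_y 1.4500014903869292 z [ 0.0002  0.0001 -1.    ] F [-0.2776 -0.5096 -1.6085] gap 57.5000611525523 q [-0.6499  0.2423  0.3498  2.1026 -0.1134  0.8138  1.2186]
```

Call:
{"name": "play_rows", "arguments": {"commands": "0 0 0 0 0 0;0 0 0 0 0 0;0 0 0 0 0 0;0 0 20 0 0 0;0 0 70 0 0 0", "hand": 0.75}}

```text
time: 9.28
ee_pos: [0.4667, 0.1146, 0.0736]
ee_rot: [[-0.993, 0.12, -0.004], [0.12, 0.993, -0.002], [0.004, -0.003, -1.0]]
wrist_force: [0.2, 0.3, 0.2]
finger_gap: 0.875
```

Call:
{"name": "play_rows", "arguments": {"commands": "0 0 30 0 0 -0.16;0 0 50 0 0 -0.34;0 0 50 0 0 -0.52;0 0 50 0 0 -0.7;0 0 50 0 0 -0.88"}}

```text
time: 9.9
ee_pos: [0.4683, 0.1151, 0.1245]
ee_rot: [[-0.535, 0.845, 0.0], [0.845, 0.535, 0.0], [0.0, 0.0, -1.0]]
wrist_force: [0.0, 0.2, 0.2]
finger_gap: 0.874
```

Call:
{"name": "play_rows", "arguments": {"commands": "0 0 0 0 0 -0.18;0 0 0 0 0 -0.36;0 0 0 0 0 -0.54;0 0 0 0 0 -0.72;0 0 0 0 0 -0.9"}}

```text
time: 10.52
ee_pos: [0.4683, 0.1151, 0.1245]
ee_rot: [[0.33, 0.944, -0.0], [0.944, -0.33, 0.0], [0.0, -0.0, -1.0]]
wrist_force: [0.5, -0.1, -0.1]
finger_gap: 0.874
```

Call:
{"name": "play_rows", "arguments": {"commands": "0 0 0 0 0 -0.18;0 0 0 0 0 -0.36;0 0 0 0 0 -0.54;0 0 0 0 0 -0.72;0 0 0 0 0 -0.9"}}

```text
time: 11.15
ee_pos: [0.4683, 0.1151, 0.1245]
ee_rot: [[0.944, 0.329, -0.0], [0.329, -0.944, 0.0], [0.0, -0.0, -1.0]]
wrist_force: [0.3, 0.3, -0.5]
finger_gap: 0.874
```

Call:
{"name": "play_rows", "arguments": {"commands": "0 0 0 0 0 -0.16;0 0 0 0 0 -0.32;0 0 0 0 0 -0.46;0 0 0 0 0 -0.46;0 0 0 0 0 -0.46"}}

```text
time: 11.78
ee_pos: [0.4683, 0.1152, 0.1245]
ee_rot: [[0.993, -0.116, -0.0], [-0.116, -0.993, 0.0], [-0.0, -0.0, -1.0]]
wrist_force: [0.2, 0.4, -0.3]
finger_gap: 0.873
```

```bash
python3 st.py; python3 - <<'E'
from h import *
import pickle
s=robot.read_state();d=robot.capture('wrist'); pickle.dump((d,s),open('w3.pkl','wb')); save(d,'w3',scale=1.5)
E
```

```text
t 11.775 pos [0.4683 0.1152 0.1245] yaw_y -1.6868523738748848 z [-0.      0.0001 -1.    ] F [ 0.188   0.4159 -0.2994] gap 75.96954122799589 q [-0.8136  0.0641  0.5024  2.0066 -0.0351  1.0791 -1.9824]
```

View pics/w3.png

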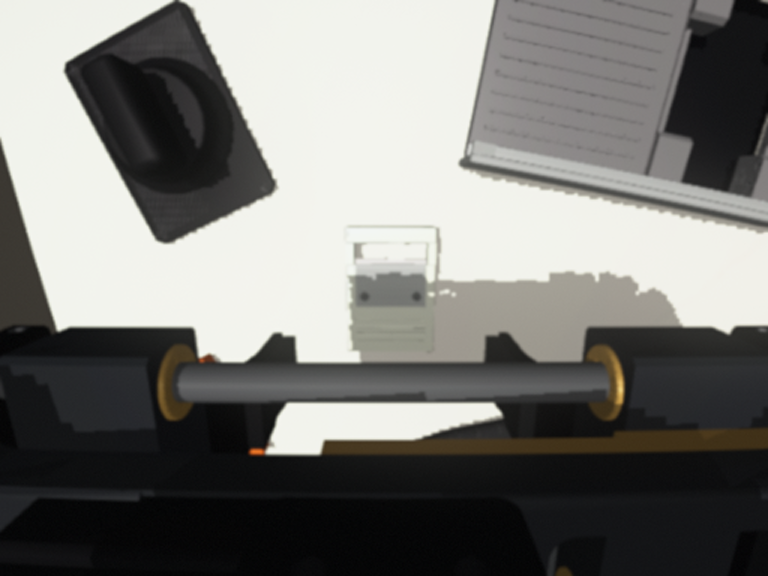

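Call:
{"name": "play_rows", "arguments": {"commands": "0 0 -45 0 0 -0.005;0 0 -85 0 0 -0.005;0 0 -108 0 0 -0.005;0 0 -119 0 0 -0.005;0 0 -120 0 0 -0.005"}}

```text
time: 12.45
ee_pos: [0.4683, 0.1151, 0.0043]
ee_rot: [[0.992, -0.123, -0.001], [-0.123, -0.992, -0.0], [-0.0, 0.0, -1.0]]
wrist_force: [0.0, -0.1, 0.1]
finger_gap: 0.875
```

Call:
{"name": "play_rows", "arguments": {"commands": "0 0 0 0 0 0;0 0 0 0 0 0"}}

```text
time: 12.7
ee_pos: [0.4691, 0.1155, 0.0054]
ee_rot: [[0.992, -0.124, 0.001], [-0.124, -0.992, 0.001], [0.001, -0.001, -1.0]]
wrist_force: [-0.5, -0.4, -0.1]
finger_gap: 0.874
```

```bash
python3 st.py
```

```text
t 12.7 pos [0.4691 0.1155 0.0054] yaw_y -1.6948053314017306 z [ 0.0014  0.001  -1.    ] F [-0.4787 -0.3639 -0.0719] gap 76.07500274672148 q [-0.7723  0.252   0.4877  2.1074 -0.1618  0.8155 -1.8813]
```

Call:
{"name": "play_rows", "arguments": {"commands": "0 0 0 0 0 0;0 0 0 0 0 0;0 0 0 0 0 0;0 0 0 0 0 0", "hand": -1}}

```text
time: 13.2
ee_pos: [0.4684, 0.1152, 0.0046]
ee_rot: [[0.992, -0.124, 0.0], [-0.124, -0.992, 0.0], [0.0, -0.0, -1.0]]
wrist_force: [-0.2, 0.2, 2.8]
finger_gap: 0.665
```

Call:
{"name": "play_rows", "arguments": {"commands": "0 0 20 0 0 0;0 0 60 0 0 0;0 0 100 0 0 0;10 -20 105 0 0 0.16;20 -40 105 0 0 0.32"}}

```text
time: 13.82
ee_pos: [0.4889, 0.0751, 0.1103]
ee_rot: [[0.98, 0.201, 0.001], [0.201, -0.98, 0.001], [0.001, -0.001, -1.0]]
wrist_force: [0.4, 0.3, -1.0]
finger_gap: 0.663
```

Call:
{"name": "play_rows", "arguments": {"commands": "10 -30 0 0 0 0.17;20 -60 0 0 0 0.34;30 -85 0 0 0 0.51;40 -105 0 0 0 0.68;50 -125 0 0 0 0.85"}}

```text
time: 14.45
ee_pos: [0.5384, -0.0505, 0.1092]
ee_rot: [[0.496, 0.868, -0.0], [0.868, -0.496, -0.0], [-0.0, -0.0, -1.0]]
wrist_force: [0.3, -0.4, -1.0]
finger_gap: 0.661
```

Call:
{"name": "play_rows", "arguments": {"commands": "10 -20 0 0 0 0.14;20 -40 0 0 0 0.231;27 -48 0 0 0 0.231;27 -48 0 0 0 0.231;27 -48 0 0 0 0.231"}}

```text
time: 15.08
ee_pos: [0.5651, -0.0968, 0.1093]
ee_rot: [[0.29, 0.957, -0.001], [0.957, -0.29, 0.0], [0.0, -0.001, -1.0]]
wrist_force: [0.2, 0.7, -0.9]
finger_gap: 0.668
```

```bash
python3 st.py; python3 - <<'E'
from h import *
import pickle
s=robot.read_state();d=robot.capture('wrist'); pickle.dump((d,s),open('w4.pkl','wb')); save(d,'w4',scale=1.5)
E
```

```text
t 15.075 pos [ 0.5651 -0.0968  0.1093] yaw_y -0.29426183207083806 z [-0.0006  0.0004 -1.    ] F [ 0.1726  0.6831 -0.9303] gap 58.08980843393333 q [-0.367   0.2904  0.5428  1.8147 -0.1686  1.083  -0.0575]
```

View pics/w4.png

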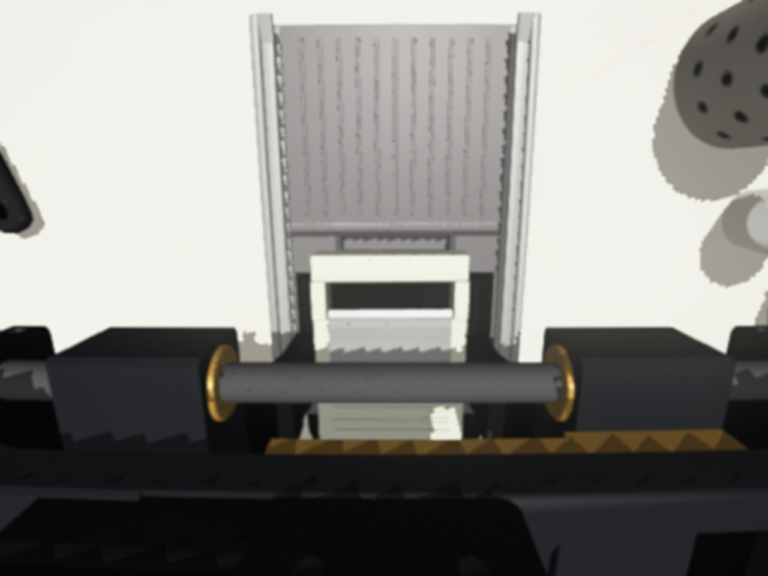

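```bash
python3 - <<'E'
from h import *
import pickle
d,s=pickle.load(open('w4.pkl','rb'));save(d,'w4a',(160,0,370,40),3.8); save(d,'w4b',(180,140,340,240),5)
E
```

```text
(no output)
```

View pics/w4a.png

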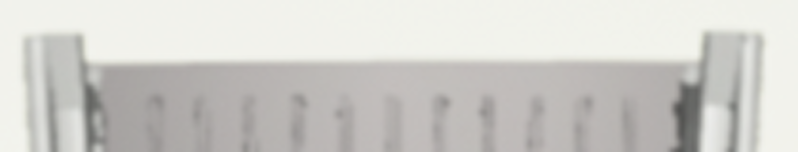

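View pics/w4b.png

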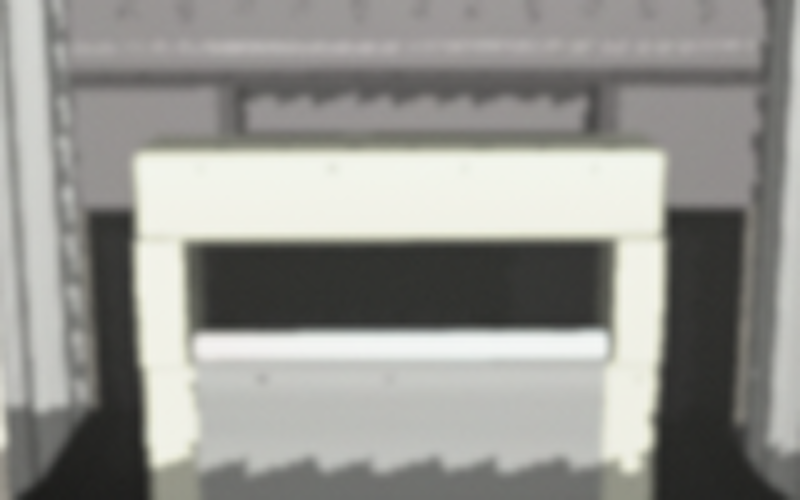

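```bash
cat > fit4.py <<'E'
from fit import *
d,s=pickle.load(open('w4.pkl','rb'))
R,t=campose(d,s); d=dict(d); d['R']=R; d['t']=t
B=np.array([[-135,-69,50],[-135,69,50]])/1000
PB=un([(23,36),(765,33)],(160,0),3.8)
th,r=fit([(d,B,PB)],[.57,-.085,-1.864]);print('body',th,r)
w=[atz(d,p,.050) for p in PB]; print(w, np.linalg.norm(w[0]-w[1]))
P=un([(132,150),(667,149)],(180,140),5)
for z in (.117,.1195,.122):
    a,b=[atz(d,p,z) for p in P]; v=b-a; yaw=np.arctan2(v[1],v[0]); mid=(a+b)/2
    n=np.array([np.cos(yaw-np.pi/2),np.sin(yaw-np.pi/2)])
    print(z,'width',np.linalg.norm(v),'yaw of x',yaw-np.pi/2,'centre',mid[:2]+.042*n)
print('tcp',s['ee_pos'])
for y in (-1.8644,-1.862,-1.865): print('seat',.5703+.015*np.cos(y),-.0836+.015*np.sin(y))
E
python3 fit4.py
```

```text
body [ 0.5704 -0.0841 -1.8624] [[-0.5052  0.0262]
 [ 0.5059  0.0244]]
[array([0.5434, 0.0649, 0.05  ]), array([0.6749, 0.0255, 0.05  ])] 0.1372801436701081
0.117 width 0.05858423802364358 yaw of x -1.8646520315597852 centre [ 0.5641 -0.094 ]
0.1195 width 0.05763868457607618 yaw of x -1.8646520315597856 centre [ 0.5643 -0.0936]
0.122 width 0.0566931311285089 yaw of x -1.8646520315597852 centre [ 0.5644 -0.0933]
tcp [ 0.5651 -0.0968  0.1093]
seat 0.5659589466201419 -0.09795810765920156
seat 0.5659934185476707 -0.09796848482598122
seat 0.5659503325374529 -0.09795550044287063
```

```bash
python3 - <<'E'
from h import *
import pickle
d,s=pickle.load(open('w3.pkl','rb'));save(d,'w3a',(220,140,310,245),5.7)
d,s=pickle.load(open('w2.pkl','rb'));save(d,'w2a',(215,160,320,240),6)
E
```

```text
(no output)
```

View pics/w3a.png

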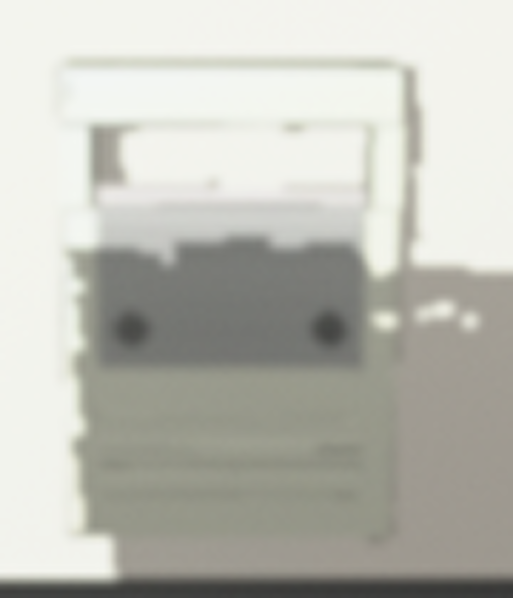

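View pics/w2a.png

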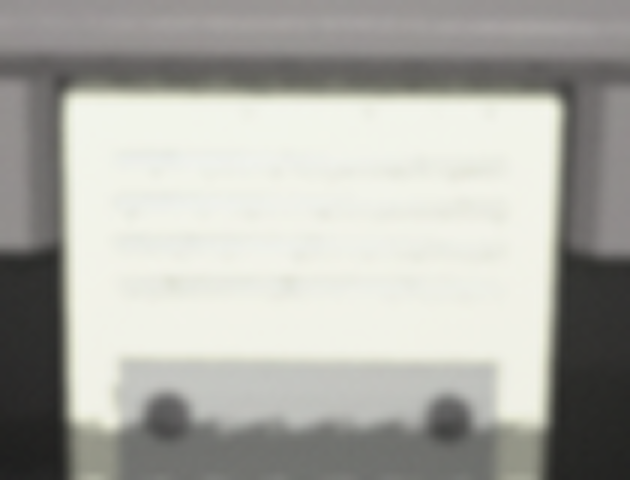

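```bash
cat > f5.py <<'E'
from fit import *
d,s=pickle.load(open('w3.pkl','rb'))
P=un([(60,65),(408,65)],(220,140),5.7); 
a,b=[atz(d,p,.014,s) for p in P]; v=b-a; yaw=np.arctan2(v[1],v[0]); mid=(a+b)/2; n=np.array([np.cos(yaw-np.pi/2),np.sin(yaw-np.pi/2)])
print('w3',np.linalg.norm(v),yaw-np.pi/2,'centre',mid[:2]+.042*n,s['ee_pos'])
d,s=pickle.load(open('w2.pkl','rb'))
P=un([(64,93),(563,93)],(215,160),6); 
a,b=[atz(d,p,.034,s) for p in P]; v=b-a; yaw=np.arctan2(v[1],v[0]); mid=(a+b)/2; n=np.array([np.cos(yaw-np.pi/2),np.sin(yaw-np.pi/2)])
print('w2',np.linalg.norm(v),yaw-np.pi/2,'centre',mid[:2]+.042*n,s['ee_pos'])
E
python3 f5.py
```

```text
w3 0.05799625134125374 -3.25912074736588 centre [0.4687 0.116 ] [0.4683 0.1152 0.1245]
w2 0.057923149225079046 -1.8527857314927108 centre [ 0.5665 -0.0981] [ 0.5656 -0.0898  0.0677]
```

Call:
{"name": "play_rows", "arguments": {"commands": "1 -1 -25 0 0 0;1 -1 -50 0 0 0;1 -1 -60 0 0 0;1 -1 -60 0 0 0;1 -1 -60 0 0 0"}}

```text
time: 15.75
ee_pos: [0.567, -0.0987, 0.0505]
ee_rot: [[0.29, 0.957, 0.001], [0.957, -0.29, 0.0], [0.0, 0.001, -1.0]]
wrist_force: [0.7, 0.9, -1.2]
finger_gap: 0.664
```

```bash
python3 st.py; python3 - <<'E'
from h import *
import pickle
s=robot.read_state();d=robot.capture('wrist'); pickle.dump((d,s),open('w5.pkl','wb')); save(d,'w5',(150,100,360,245),3.8)
E
```

```text
t 15.75 pos [ 0.567  -0.0987  0.0505] yaw_y -0.2940313294193572 z [ 0.0013  0.0001 -1.    ] F [ 0.6941  0.8926 -1.25  ] gap 57.7305035574758 q [-0.3402  0.3664  0.5228  1.8603 -0.2189  0.9703 -0.0158]
```

View pics/w5.png

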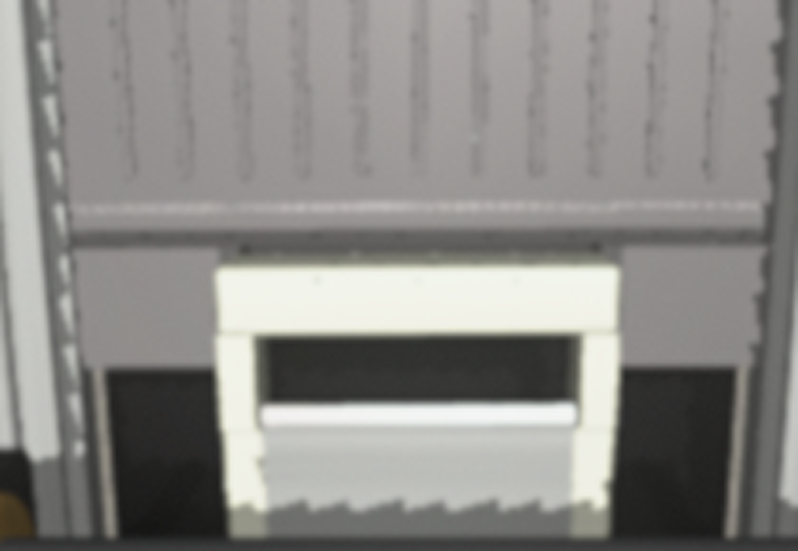

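```bash
cat > f6.py <<'E'
from fit import *
d,s=pickle.load(open('w5.pkl','rb'))
off=(150,100);sc=3.8
# front top corners, slot corners(front edge), front bottom corners approx
obs=[((-42,-29,14),(216,265)),((-42,29,14),(621,265)),((-32,-29,14),(218,335)),((-32,29,14),(619,335)),((-42,-29,0),(221,252)),((-42,29,0),(612,250))]
P=un([o[1] for o in obs],off,sc);M=np.array([o[0] for o in obs])/1000.
tc=np.array(s['ee_pos']);yaw=-.294-np.pi/2
def world(p,M):
    x,y,z,pt=p; c,si=np.cos(pt),np.sin(pt)
    L=np.c_[x+c*M[:,0]+si*M[:,2], y+M[:,1], z-si*M[:,0]+c*M[:,2]]
    a=np.cos(yaw);b=np.sin(yaw)
    return np.c_[tc[0]+a*L[:,0]-b*L[:,1],tc[1]+b*L[:,0]+a*L[:,1],tc[2]+L[:,2]]
for n in (4,6):
  for fix in (True,False):
    f=lambda p:(proj(d,world(np.r_[p,0] if fix else p,M[:n]),s)-P[:n]).ravel()
    r=least_squares(f,[0,0,-.004]+([] if fix else [0]));print(n,r.x*1000,r.fun.reshape(-1,2).round(2).tolist())
# recess/seat features: cross line and openings
print(proj(d,world([0,0,-.0037,0],M),s)-P)
for nm,p in [('opening front L',(108,367)),('opening front R',(738,367))]:
    w=atz(d,un(p,off,sc),.034,s); dx=w[:2]-[.5703,-.0839]; print(nm,dx@[np.cos(-1.8635),np.sin(-1.8635)],dx@[-np.sin(-1.8635),np.cos(-1.8635)])
E
python3 f6.py
```

```text
4 [-2.606  -1.598  -4.8248] [[-0.19, 0.28], [0.16, 0.1], [0.13, -0.1], [-0.09, -0.29]]
4 [  -1.3725   -1.598    -1.006  -102.682 ] [[0.0, 0.17], [-0.03, -0.02], [-0.03, 0.02], [0.06, -0.17]]
6 [-3.0153 -1.6854 -2.7759] [[-1.08, 0.09], [0.72, -0.1], [-0.74, -0.05], [0.46, -0.24], [2.03, -0.01], [-1.34, 0.34]]
6 [-3.2036 -1.6855 -3.578  19.6232] [[-1.08, 0.27], [0.72, 0.08], [-0.67, 0.05], [0.39, -0.14], [2.01, -0.32], [-1.32, 0.03]]
[[2.6053 5.3695]
 [3.2748 5.1851]
 [2.8836 4.9697]
 [2.971  4.7753]
 [5.3764 4.8725]
 [1.0482 5.2311]]
opening front L -0.008463523729086068 -0.053458390028711084
opening front R -0.008117219824187992 0.05414166381761162
```

Call:
{"name": "play_rows", "arguments": {"commands": "0 -1.5 -5 0 0 0;0 -1.5 -10 0 0 0;0 -1.5 -14 0 0 0;0 -1.5 -18 0 0 0;0 -1.5 -18 0 0 0"}}

```text
time: 16.42
ee_pos: [0.5661, -0.1003, 0.031]
ee_rot: [[0.29, 0.957, -0.001], [0.957, -0.29, -0.0], [-0.0, -0.001, -1.0]]
wrist_force: [0.3, 0.5, -1.0]
finger_gap: 0.661
```

```bash
python3 st.py; python3 - <<'E'
from h import *
import pickle
s=robot.read_state();d=robot.capture('wrist'); pickle.dump((d,s),open('w6.pkl','wb')); save(d,'w6',(150,100,360,245),3.8)
E
```

```text
t 16.425 pos [ 0.5661 -0.1003  0.031 ] yaw_y -0.29401805573434725 z [-0.0008 -0.     -1.    ] F [ 0.269   0.5265 -1.0013] gap 57.52311521495307 q [-0.3286  0.3933  0.5141  1.873  -0.236   0.9362 -0.    ]
```

View pics/w6.png

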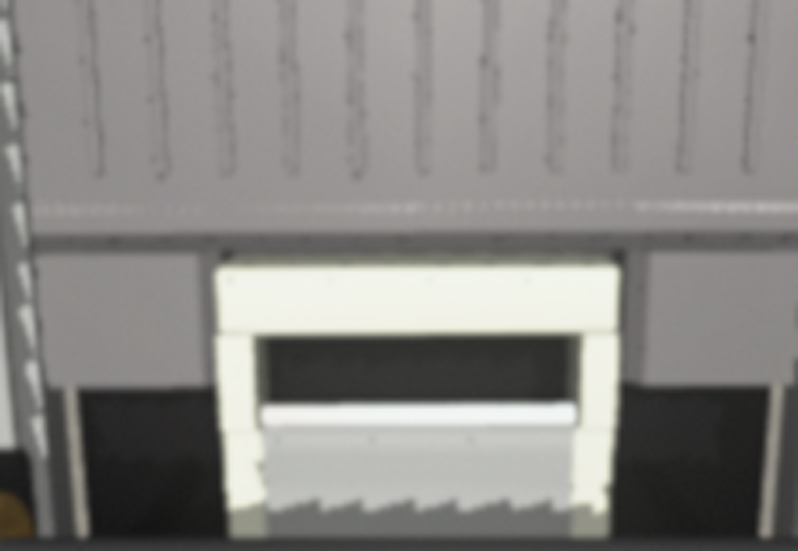

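Call:
{"name": "play_rows", "arguments": {"commands": "0 0 -3 0 0 0;0 0 -5 0 0 0;0 0 -7 0 0 0;0 0 -7.5 0 0 0;0 0 -7.5 0 0 0"}}

```text
time: 17.1
ee_pos: [0.5664, -0.1003, 0.0246]
ee_rot: [[0.29, 0.957, -0.0], [0.957, -0.29, 0.001], [0.0, -0.0, -1.0]]
wrist_force: [-4.5, 1.0, 8.3]
finger_gap: 0.659
```

```bash
python3 st.py
```

```text
t 17.1 pos [ 0.5664 -0.1003  0.0246] yaw_y -0.29408367499045796 z [-0.      0.0005 -1.    ] F [-4.4715  0.9562  8.271 ] gap 57.34111773258949 q [-0.3248  0.4023  0.5106  1.8768 -0.2428  0.9238  0.0052]
```

Call:
{"name": "play_rows", "arguments": {"commands": "0 0 0 0 0 0;0 0 0 0 0 0;0 0 0 0 0 0;0 0 15 0 0 0;0 0 30 0 0 0", "hand": 0.75}}

```text
time: 17.73
ee_pos: [0.5666, -0.1005, 0.0553]
ee_rot: [[0.29, 0.957, 0.0], [0.957, -0.29, -0.0], [-0.0, 0.0, -1.0]]
wrist_force: [1.0, -0.3, -0.2]
finger_gap: 0.873
```

Call:
{"name": "play_rows", "arguments": {"commands": "0 0 45 0 0 0;0 0 90 0 0 0;0 0 135 0 0 0;0 -5 150 0 0 0;0 -5 150 0 0 0"}}

```text
time: 18.35
ee_pos: [0.5668, -0.106, 0.2054]
ee_rot: [[0.291, 0.957, 0.002], [0.957, -0.291, 0.0], [0.001, 0.002, -1.0]]
wrist_force: [0.0, 0.3, -0.2]
finger_gap: 0.871
```

```bash
python3 st.py; python3 - <<'E'
from h import *
import pickle
s=robot.read_state();d=robot.capture('wrist'); pickle.dump((d,s),open('w7.pkl','wb')); save(d,'w7',(170,60,340,240),3.3)
d=robot.capture('scene'); pickle.dump((d,s),open('s7.pkl','wb')); save(d,'s7',(245,180,360,285),5.5)
E
```

```text
t 18.35 pos [ 0.5668 -0.106   0.2054] yaw_y -0.29485556691262893 z [ 0.0025  0.0001 -1.    ] F [ 0.0175  0.285  -0.1525] gap 75.74546607427169 q [-0.3843  0.2066  0.5709  1.6991 -0.117   1.2674 -0.0832]
```

View pics/w7.png

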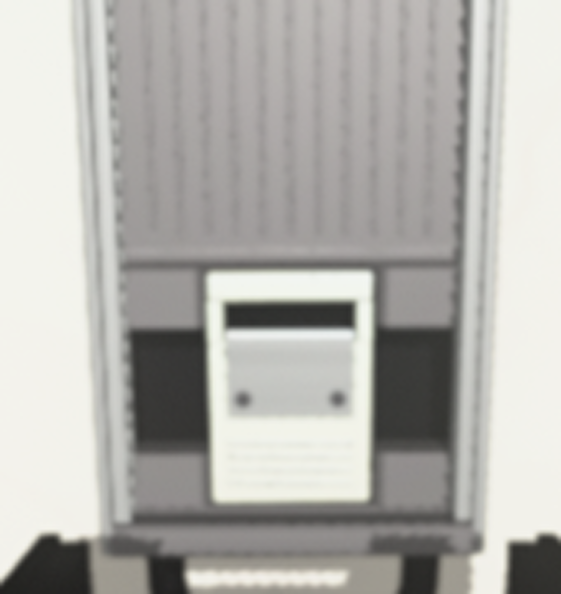

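View pics/s7.png

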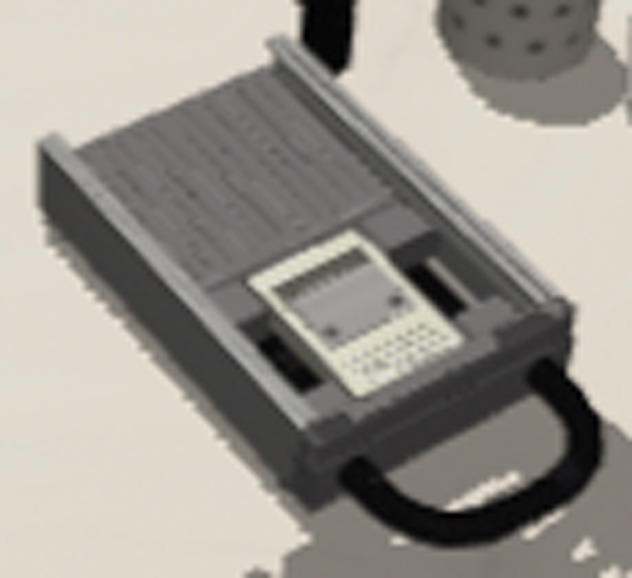

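```bash
python3 - <<'E'
from h import *
import pickle
d,s=pickle.load(open('w7.pkl','rb'));save(d,'w7a',(225,135,290,220),7)
E

```

```text
(no output)
```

View pics/w7a.png

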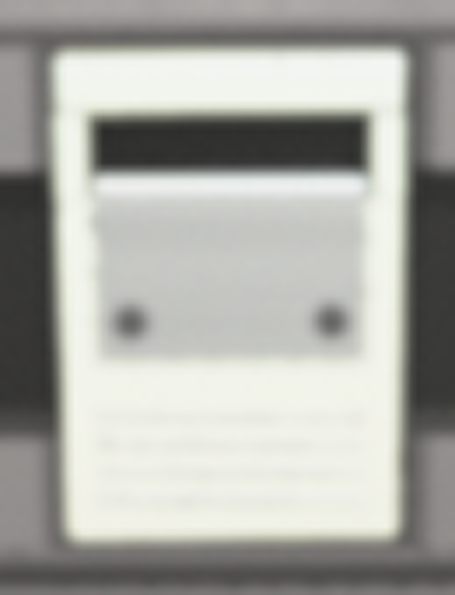

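```bash
cat > f7.py <<'E'
from fit import *
d,s=pickle.load(open('w7.pkl','rb'))
R,t=campose(d,s); d=dict(d); d['R']=R; d['t']=t
I=np.array([[-27,-29,34],[-27,29,34],[57,29,34],[57,-29,34]])/1000
P=un([(52,48),(410,46),(401,540),(66,542)],(225,135),7)
print(fit([(d,I,P)],[.57,-.085,-1.86])); print(fit([(d,I,P)],[.57,-.085,-1.86,0]))
ds,_=pickle.load(open('s7.pkl','rb'))
PS=un([(248,277),(350,230),(465,335),(360,397)],(245,180),5.5)
print(fit([(d,I,P),(ds,I,PS)],[.57,-.085,-1.86,0]))
E
python3 f7.py
```

```text
(array([ 0.57  , -0.0825, -1.8633]), array([[ 0.397 ,  0.2945],
       [-0.4448,  0.3706],
       [-0.1912, -0.3562],
       [ 0.2329, -0.4335]]))
(array([ 0.5702, -0.082 , -1.8633,  0.0038]), array([[ 0.1025, -0.0662],
       [-0.1522,  0.0064],
       [ 0.0746,  0.0688],
       [-0.023 , -0.0052]]))
(array([ 0.5701, -0.0821, -1.863 ,  0.0022]), array([[ 0.1502,  0.0544],
       [-0.3509,  0.1136],
       [-0.0887, -0.152 ],
       [ 0.0325, -0.2143],
       [-0.9004, -0.853 ],
       [-0.0024, -1.5559],
       [ 1.2816,  1.456 ],
       [ 0.4564,  0.4244]]))
```

```bash
python3 - <<'E'
from h import *
import pickle
a=pickle.load(open('scene0.pkl','rb'))[0]['img'];b=pickle.load(open('s7.pkl','rb'))[0]['img']
d=robot.capture('top');pickle.dump(d,open('top7.pkl','wb'))
o=np.hstack([cv2.resize(x[215:258,285:335],None,fx=7.5,fy=7.5,interpolation=cv2.INTER_NEAREST) for x in (a,b)])
cv2.imwrite('pics/cmp.png',o[:,:,::-1]); save(d,'top7',(250,155,390,245),5.5)
E
```

```text
(no output)
```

View pics/cmp.png

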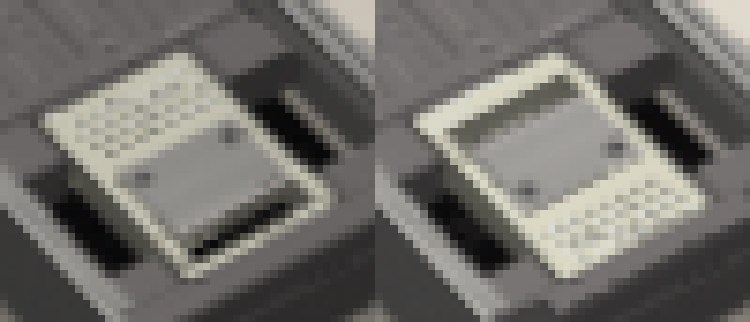

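View pics/top7.png

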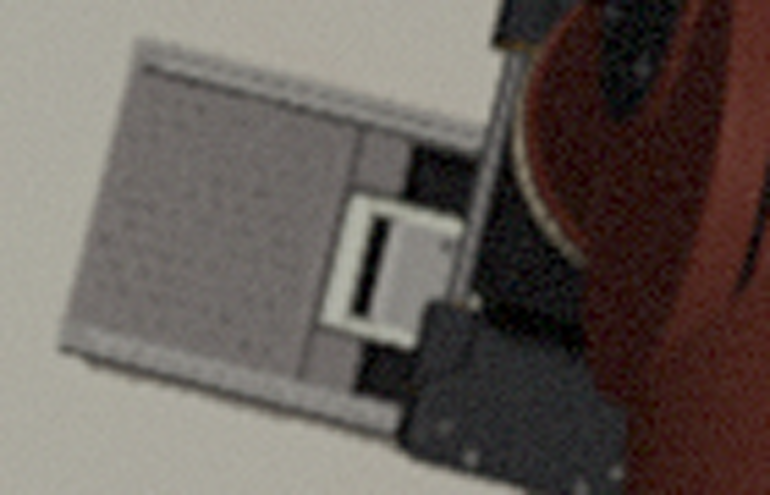

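Call:
{"name": "play_rows", "arguments": {"commands": "0 30 10 0 0 0.18;0 60 20 0 0 0.36;0 95 30 0 0 0.54;5 130 40 0 0 0.72;10 165 45 0 0 0.9"}}

```text
time: 19.12
ee_pos: [0.576, 0.0609, 0.248]
ee_rot: [[-0.575, 0.818, -0.002], [0.818, 0.575, -0.0], [0.001, -0.002, -1.0]]
wrist_force: [0.7, 0.7, -0.1]
finger_gap: 0.877
```

Call:
{"name": "play_rows", "arguments": {"commands": "0 30 0 0 0 0.18;0 60 0 0 0 0.36;0 90 0 0 0 0.54;5 120 0 0 0 0.72;10 150 0 0 0 0.9"}}

```text
time: 19.75
ee_pos: [0.5858, 0.2106, 0.2472]
ee_rot: [[-0.998, 0.059, -0.003], [0.059, 0.998, -0.001], [0.002, -0.001, -1.0]]
wrist_force: [-0.9, 0.1, -0.4]
finger_gap: 0.873
```

Call:
{"name": "play_rows", "arguments": {"commands": "3 20 -20 0 0 0.18;3 30 -30 0 0 0.36;3 30 -30 0 0 0.365;3 30 -30 0 0 0.365;3 30 -30 0 0 0.365", "hand": 0.3}}

```text
time: 20.38
ee_pos: [0.5897, 0.2389, 0.2195]
ee_rot: [[-0.956, -0.292, 0.001], [-0.292, 0.956, -0.0], [-0.001, -0.0, -1.0]]
wrist_force: [-0.2, 1.1, -0.6]
finger_gap: 0.65
```

```bash
python3 st.py; python3 - <<'E'
from h import *
import pickle
s=robot.read_state();d=robot.capture('wrist'); pickle.dump((d,s),open('w8.pkl','wb')); save(d,'w8',scale=1.5)
E
```

```text
t 20.375 pos [0.5897 0.2389 0.2195] yaw_y 1.86762578067157 z [ 0.0007 -0.     -1.    ] F [-0.1583  1.0771 -0.6133] gap 56.58845639144348 q [-0.5711  0.3062  0.1468  1.5116 -0.0452  1.3266  1.4474]
```

View pics/w8.png

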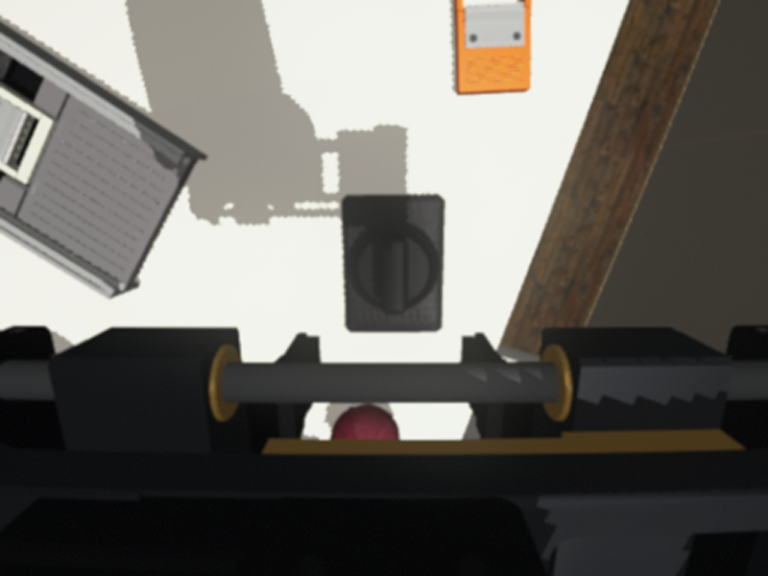

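```bash
python3 - <<'E'
from h import *
import pickle
d,s=pickle.load(open('w8.pkl','rb'));d=dict(d);d['img']=np.clip(d['img'].astype(int)*2.2,0,255).astype(np.uint8);save(d,'w8a',(218,120,308,230),5.4)
E
```

```text
(no output)
```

View pics/w8a.png

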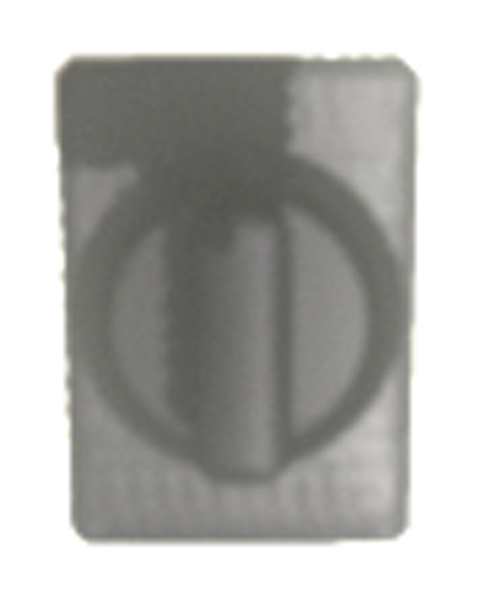

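```bash
cat > f8.py <<'E'
from fit import *
d,s=pickle.load(open('w8.pkl','rb'))
R,t=campose(d,s); d=dict(d); d['R']=R; d['t']=t
H=np.array([[-45,62.5,5],[45,62.5,5],[45,-62.5,5],[-45,-62.5,5]])/1000
P=un([(54,57),(420,57),(406,541),(72,543)],(218,120),5.4)
print(fit([(d,H,P)],[.59,.24,1.87])); print(fit([(d,H,P)],[.59,.24,1.87,0])[0])
# bar top z .057
for p in [(207,470),(278,478),(243,210)]:
    print(atz(d,un(p,(218,120),5.4),.057))
E
python3 f8.py
```

```text
(array([0.5882, 0.2425, 1.8702]), array([[-0.9638, -0.7368],
       [ 1.0478, -1.0235],
       [ 1.2795,  1.4377],
       [-1.4281,  1.3203]]))
[ 0.5895  0.243   1.8706 -0.011 ]
[0.6154 0.2434 0.057 ]
[0.6126 0.2589 0.057 ]
[0.5587 0.2343 0.057 ]
```

Call:
{"name": "play_rows", "arguments": {"commands": "0 2 -50 0 0 0.003;0 2 -100 0 0 0.003;0 2 -140 0 0 0.003;0 2 -150 0 0 0.003;0 2 -150 0 0 0.003"}}

```text
time: 21.05
ee_pos: [0.5897, 0.2416, 0.0697]
ee_rot: [[-0.955, -0.298, 0.0], [-0.298, 0.955, -0.0], [-0.0, -0.0, -1.0]]
wrist_force: [0.8, -0.2, -0.3]
finger_gap: 0.652
```

```bash
python3 st.py; python3 - <<'E'
from h import *
import pickle
s=robot.read_state();d=robot.capture('wrist'); pickle.dump((d,s),open('w9.pkl','wb'));d=dict(d);d['img']=np.clip(d['img'].astype(int)*2.2,0,255).astype(np.uint8); save(d,'w9',(130,80,390,290),3)
E
```

```text
t 21.05 pos [0.5897 0.2416 0.0697] yaw_y 1.8732562802878325 z [ 0.0004 -0.     -1.    ] F [ 0.7674 -0.2401 -0.3002] gap 56.714852825129235 q [-0.562   0.4252  0.1312  1.6715 -0.0621  1.0486  1.4619]
```

View pics/w9.png

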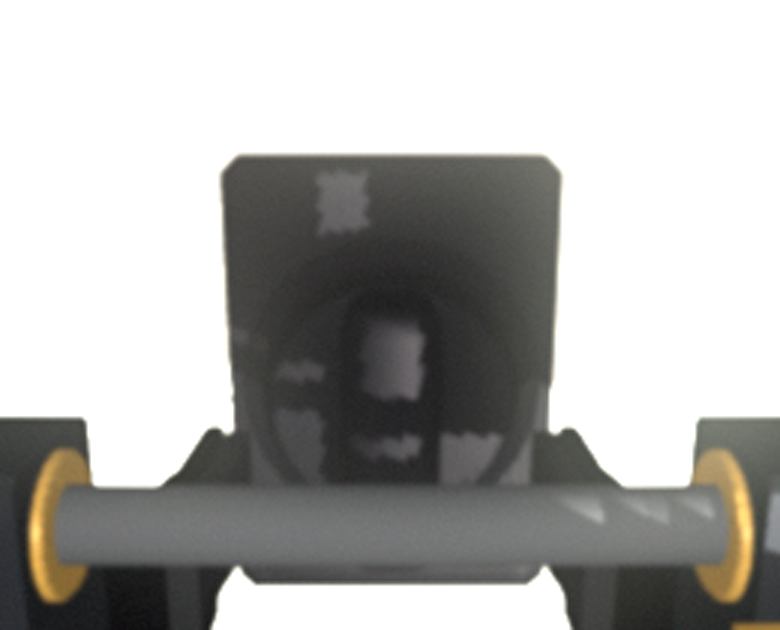

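Call:
{"name": "play_rows", "arguments": {"commands": "0 0 -15 0 0 0;0 0 -30 0 0 0;0 0 -39 0 0 0;0 0 -39 0 0 0;0 0 -39 0 0 0"}}

```text
time: 21.72
ee_pos: [0.5896, 0.2417, 0.0302]
ee_rot: [[-0.954, -0.298, 0.0], [-0.298, 0.954, 0.0], [-0.0, -0.0, -1.0]]
wrist_force: [-0.1, -0.6, -0.1]
finger_gap: 0.649
```

```bash
python3 st.py; cat > f9.py <<'E'
from fit import *
d,s=pickle.load(open('w9.pkl','rb'))
R,t=campose(d,s); d=dict(d); d['R']=R; d['t']=t
H=np.array([[-45,62.5,5],[45,62.5,5],[45,-62.5,5],[-45,-62.5,5]])/1000
P=un([(221,155),(563,155),(541,583),(242,583)],(130,80),3)
th,r=fit([(d,H,P)],[.59,.24,1.87]); print(th,r)
tc=np.array(s['ee_pos']);e=th[:2]-tc[:2];T=np.array(s['ee_rot']);print('tool x,y off',e@T[:2,0],e@T[:2,1])
th,r=fit([(d,H[:2],P[:2])],[.59,.24,1.87]);e=th[:2]-tc[:2];print(th,'tool x,y off',e@T[:2,0],e@T[:2,1])
E
python3 f9.py
```

```text
t 21.725 pos [0.5896 0.2417 0.0302] yaw_y 1.873892996455612 z [ 0.0003  0.0001 -1.    ] F [-0.0732 -0.585  -0.142 ] gap 56.49942636808639 q [-0.558   0.4688  0.1262  1.6995 -0.0686  0.9772  1.467 ]
[0.5881 0.2431 1.8711] [[-0.7747 -0.7464]
 [ 0.7418 -0.6712]
 [ 0.914   1.4585]
 [-0.8684  1.403 ]]
tool x,y off 0.001093236955446141 0.0018649984043878631
[0.5887 0.2433 1.8718] tool x,y off 0.0005328486844103478 0.0019155898162847424
```

Call:
{"name": "play_rows", "arguments": {"commands": "0 0 0 0 0 0;0 0 0 0 0 0;0 0 0 0 0 0;0 0 0 0 0 0;0 0 0 0 0 0", "hand": -1}}

```text
time: 22.35
ee_pos: [0.5894, 0.2417, 0.0301]
ee_rot: [[-0.954, -0.299, 0.0], [-0.299, 0.954, -0.0], [-0.0, -0.0, -1.0]]
wrist_force: [-0.7, -0.9, 0.5]
finger_gap: 0.25
```

Call:
{"name": "play_rows", "arguments": {"commands": "0 0 20 0 0 0;0 0 45 0 0 0;5 -10 65 0 0 -0.1;15 -30 70 0 0 -0.25;25 -50 70 0 0 -0.42"}}

```text
time: 22.98
ee_pos: [0.6153, 0.1915, 0.1023]
ee_rot: [[-0.993, 0.121, 0.002], [0.121, 0.993, 0.001], [-0.002, 0.001, -1.0]]
wrist_force: [-0.5, -0.4, -0.4]
finger_gap: 0.25
```

Call:
{"name": "play_rows", "arguments": {"commands": "5 -15 0 0 0 -0.1;10 -30 -5 0 0 -0.17;15 -60 -15 0 0 -0.175;15 -75 -30 0 0 -0.175;15 -75 -30 0 0 -0.175"}}

```text
time: 23.6
ee_pos: [0.6284, 0.1154, 0.0691]
ee_rot: [[-0.957, 0.289, -0.002], [0.289, 0.957, -0.001], [0.002, -0.001, -1.0]]
wrist_force: [0.6, 0.3, -1.7]
finger_gap: 0.25
```

```bash
python3 st.py; python3 - <<'E'
from h import *
import pickle
s=robot.read_state();d=robot.capture('wrist'); pickle.dump((d,s),open('w10.pkl','wb'));save(d,'w10',scale=1.5)
d=robot.capture('scene');pickle.dump((d,s),open('s10.pkl','wb'));save(d,'s10',(180,100,380,280),3.5)
E
```

```text
t 23.6 pos [0.6284 0.1154 0.0691] yaw_y 1.2770975585996045 z [-0.0021 -0.0007 -1.    ] F [ 0.5506  0.3071 -1.6679] gap 21.779099816874727 q [-0.4709  0.4386  0.2811  1.6718 -0.1358  1.0527  1.1297]
```

View pics/w10.png

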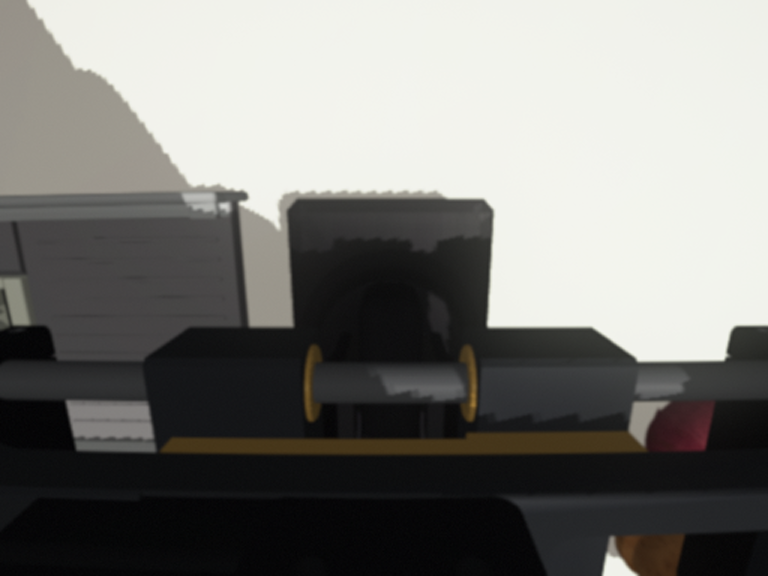

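View pics/s10.png

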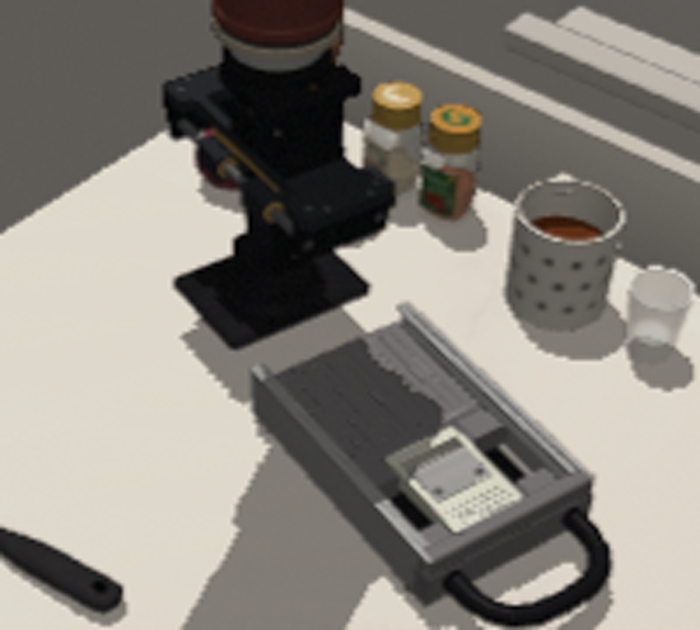

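```bash
python3 - <<'E'
from h import *
import pickle
d,s=pickle.load(open('w10.pkl','rb'));d=dict(d);d['img']=np.clip(d['img'].astype(int)*1.8,0,255).astype(np.uint8);save(d,'w10a',(0,115,340,225),2.35);save(d,'w10b',(100,115,340,165),3.3)
E
```

```text
(no output)
```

View pics/w10b.png

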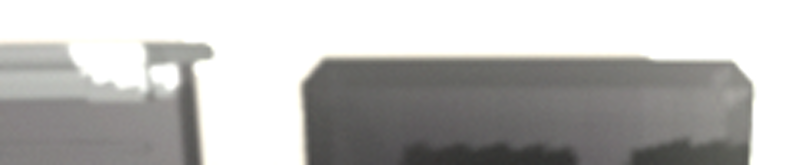

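```bash
cat > sl.py <<'E'
from fit import *
SL=np.array([.5703,-.0839,-1.8635])
def toS(w,SL=SL):
    e=np.asarray(w)[:2]-SL[:2];c,s=np.cos(SL[2]),np.sin(SL[2]);return np.array([e[0]*c+e[1]*s,-e[0]*s+e[1]*c])*1000
E
python3 - <<'E'
from sl import *
d,s=pickle.load(open('w10.pkl','rb'))
u=lambda p:un(p,(100,115),3.3)
print('tcp in S',toS(s['ee_pos']))
for z in (.039,.044): print('plate edge',z,[toS(atz(d,u(p),z,s)) for p in [(325,58),(735,62)]])
print('plate ends',[toS(atz(d,u(p),.044,s)) for p in [(303,100),(752,100)]])
print('rail outer',[toS(atz(d,u(p),.050,s)) for p in [(20,43),(205,43)]],'rail tip',toS(atz(d,u((211,50)),.05,s)))
E
```

```text
tcp in S [-207.5966   -1.8437]
plate edge 0.039 [array([-167.8163,  -65.9705]), array([-250.0794,  -64.9801])]
plate edge 0.044 [array([-168.8833,  -66.0563]), array([-249.013 ,  -65.0916])]
plate ends [array([-164.1051,  -57.9738]), array([-252.7235,  -57.7533])]
rail outer [array([-111.773 ,  -69.5479]), array([-147.4942,  -69.1195])] rail tip [-148.5397  -67.8153]
```

Call:
{"name": "play_rows", "arguments": {"commands": "1 -10 -1 0 0 0;-3 -20 -1 0 0 0;-3 -20 -1 0 0 0;-3 -20 -1 0 0 0"}}

```text
time: 24.2
ee_pos: [0.6264, 0.0969, 0.0691]
ee_rot: [[-0.958, 0.288, 0.0], [0.288, 0.958, 0.0], [-0.0, 0.0, -1.0]]
wrist_force: [-0.5, 1.0, -1.6]
finger_gap: 0.252
```

```bash
python3 st.py; python3 - <<'E'
from sl import *
s=robot.read_state();print(toS(s['ee_pos']))
d=robot.capture('wrist'); pickle.dump((d,s),open('w11.pkl','wb'));d=dict(d);d['img']=np.clip(d['img'].astype(int)*1.8,0,255).astype(np.uint8);save(d,'w11',(100,115,340,225),3.3)
d=robot.capture('scene');pickle.dump((d,s),open('s11.pkl','wb'));save(d,'s11',(200,130,330,250),5)
E
```

```text
t 24.2 pos [0.6264 0.0969 0.0691] yaw_y 1.278970982509261 z [ 0.0002  0.0003 -1.    ] F [-0.4766  1.0278 -1.5626] gap 21.942906676553523 q [-0.4492  0.4277  0.2866  1.6879 -0.1363  1.0453  1.1604]
[-189.2883    1.5117]
```

View pics/w11.png

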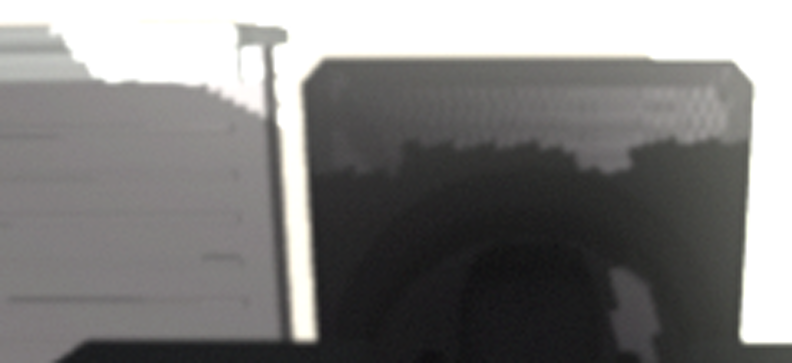

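View pics/s11.png

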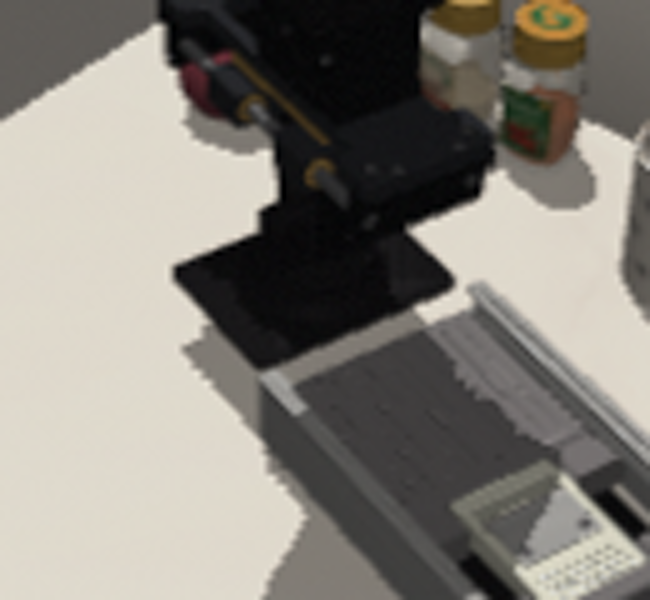

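```bash
python3 - <<'E'
from sl import *
d,s=pickle.load(open('w11.pkl','rb'))
u=lambda p:un(p,(100,115),3.3)
print('plate edge',[toS(atz(d,u(p),.044,s)) for p in [(325,58),(735,62)]])
print('rail outer',[toS(atz(d,u(p),.050,s)) for p in [(10,25),(245,25)]])
print('bed end',toS(atz(d,u((268,200)),.034,s)),'plate end',toS(atz(d,u((312,200)),.044,s)))
E
```

```text
plate edge [array([-150.5233,  -62.5787]), array([-230.6336,  -61.7616])]
rail outer [array([-91.9476, -69.3275]), array([-136.9881,  -68.8565])]
bed end [-134.6969  -32.8562] plate end [-146.457   -34.5217]
```

Call:
{"name": "play_rows", "arguments": {"commands": "-1.5 -5 -1 0 0 0;-3 -10 -1 0 0 0;-4.5 -15 -1 0 0 0;-6 -20 -1 0 0 0;-7.5 -25 -1 0 0 0"}}

```text
time: 24.92
ee_pos: [0.6188, 0.0712, 0.068]
ee_rot: [[-0.958, 0.288, 0.0], [0.288, 0.958, -0.0], [-0.0, -0.0, -1.0]]
wrist_force: [-1.2, -0.1, -1.3]
finger_gap: 0.247
```

```bash
python3 st.py; python3 - <<'E'
from sl import *
s=robot.read_state();print(toS(s['ee_pos']))
d=robot.capture('scene');pickle.dump((d,s),open('s12.pkl','wb'));save(d,'s12',(200,130,330,250),5)
E
```

```text
t 24.925 pos [0.6188 0.0712 0.068 ] yaw_y 1.2787825206414158 z [ 0.     -0.0001 -1.    ] F [-1.1708 -0.1171 -1.3111] gap 21.480171730752826 q [-0.4216  0.4093  0.2951  1.7175 -0.135   1.0347  1.1984]
[-162.5097    1.6531]
```

View pics/s12.png

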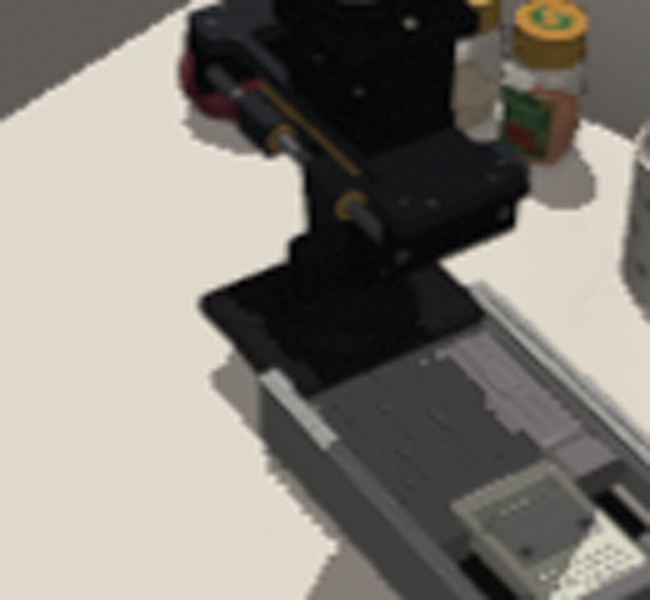

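Call:
{"name": "play_rows", "arguments": {"commands": "-4 -10.5 0 0 0 0;-7 -21 0 0 0 0;-10 -31.5 0 0 0 0;-13 -42 0 0 0 0;-16 -52.5 0 0 0 0"}}

```text
time: 25.6
ee_pos: [0.6027, 0.0183, 0.068]
ee_rot: [[-0.958, 0.288, 0.0], [0.288, 0.958, -0.0], [-0.0, -0.0, -1.0]]
wrist_force: [-0.6, 0.3, -1.2]
finger_gap: 0.248
```

```bash
python3 st.py; python3 - <<'E'
from sl import *
s=robot.read_state();print(toS(s['ee_pos']))
d=robot.capture('scene');pickle.dump((d,s),open('s13.pkl','wb'));save(d,'s13',(220,150,350,270),5)
E
```

```text
t 25.6 pos [0.6027 0.0183 0.068 ] yaw_y 1.2787666968962788 z [ 0. -0. -1.] F [-0.6321  0.3194 -1.1699] gap 21.54807804202931 q [-0.3614  0.3735  0.3145  1.7692 -0.1328  1.0195  1.2813]
[-107.2269    1.4864]
```

View pics/s13.png

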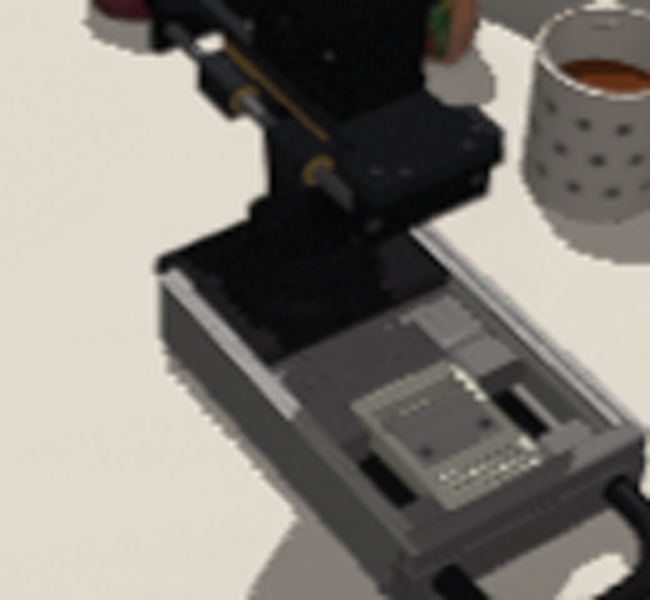

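Call:
{"name": "play_rows", "arguments": {"commands": "-3.2 -10.5 0 0 0 0;-6.4 -21 0 0 0 0;-9.6 -31.5 0 0 0 0;-12.8 -42 0 0 0 0;-16 -52.5 0 0 0 0"}}

```text
time: 26.28
ee_pos: [0.5867, -0.0341, 0.068]
ee_rot: [[-0.958, 0.288, 0.0], [0.288, 0.958, -0.0], [-0.0, -0.0, -1.0]]
wrist_force: [0.3, 0.2, -0.5]
finger_gap: 0.253
```

```bash
python3 st.py; python3 - <<'E'
from sl import *
s=robot.read_state();print(toS(s['ee_pos']))
E
```

```text
t 26.275 pos [ 0.5867 -0.0341  0.068 ] yaw_y 1.2788463878337555 z [ 0.     -0.0001 -1.    ] F [ 0.32    0.2076 -0.4603] gap 21.976232223850076 q [-0.2974  0.3464  0.3362  1.8084 -0.1327  1.0087  1.3701]
[-52.3844   1.2906]
```

Call:
{"name": "play_rows", "arguments": {"commands": "-3.2 -10.5 0 0 0 0;-6.4 -21 0 0 0 0;-9.6 -31.5 0 0 0 0;-13 -42 0 0 0 0;-15 -49 0 0 0 0"}}

```text
time: 26.9
ee_pos: [0.5716, -0.0832, 0.068]
ee_rot: [[-0.958, 0.288, 0.0], [0.288, 0.958, -0.0], [-0.0, -0.0, -1.0]]
wrist_force: [0.3, -1.1, -2.5]
finger_gap: 0.247
```

```bash
python3 st.py; python3 - <<'E'
from sl import *
s=robot.read_state();print(toS(s['ee_pos']))
d=robot.capture('scene');pickle.dump((d,s),open('s14.pkl','wb'));save(d,'s14',(240,160,370,280),5)
E
```

```text
t 26.9 pos [ 0.5716 -0.0832  0.068 ] yaw_y 1.278423547680612 z [ 0.     -0.0001 -1.    ] F [ 0.2949 -1.0642 -2.4531] gap 21.446564176271895 q [-0.2339  0.3291  0.3584  1.834  -0.1348  1.0022  1.458 ]
[-1.0494  1.0758]
```

View pics/s14.png

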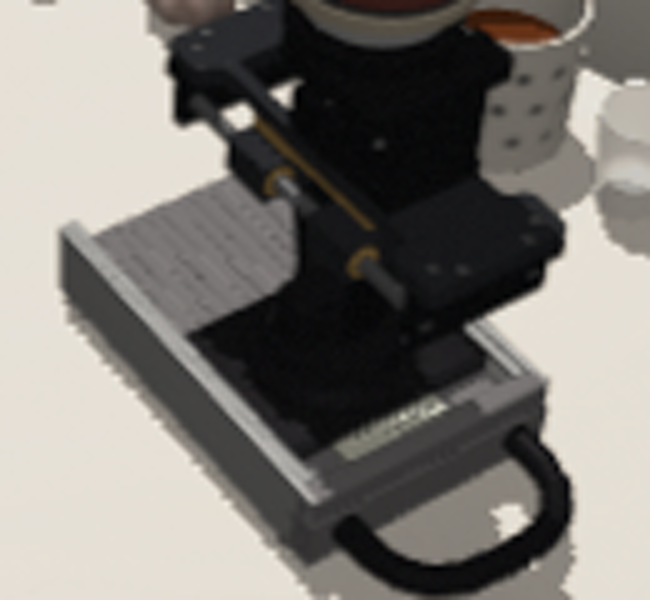

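16 mm to go; advance slowly until the stop pushes back.

Call:
{"name": "play_rows", "arguments": {"commands": "-0.9 -3 0 0 0 0;-1.8 -6 0 0 0 0;-2.7 -9 0 0 0 0;-3.4 -11.5 0 0 0 0;-3.9 -13 0 0 0 0"}}

```text
time: 27.58
ee_pos: [0.5679, -0.0955, 0.068]
ee_rot: [[-0.958, 0.288, -0.0], [0.288, 0.958, -0.0], [0.0, -0.0, -1.0]]
wrist_force: [0.0, 0.3, -1.3]
finger_gap: 0.251
```

```bash
python3 st.py; python3 - <<'E'
from sl import *
s=robot.read_state();print(toS(s['ee_pos']))
E
```

```text
t 27.575 pos [ 0.5679 -0.0955  0.068 ] yaw_y 1.2788949564027572 z [-0.0001 -0.0001 -1.    ] F [ 0.0105  0.2566 -1.2776] gap 21.818677739051246 q [-0.2173  0.3263  0.364   1.8385 -0.1358  1.0011  1.4815]
[11.7998  1.0659]
```

Call:
{"name": "play_rows", "arguments": {"commands": "-0.5 -1.5 0 0 0 0;-0.8 -2.5 0 0 0 0;-1.1 -3.5 0 0 0 0;-1.3 -4.5 0 0 0 0;-1.3 -4.5 0 0 0 0"}}

```text
time: 28.2
ee_pos: [0.5667, -0.0993, 0.068]
ee_rot: [[-0.958, 0.287, -0.0], [0.287, 0.958, 0.001], [0.0, 0.001, -1.0]]
wrist_force: [-0.5, 1.3, -0.4]
finger_gap: 0.248
```

```bash
python3 st.py; python3 - <<'E'
from sl import *
s=robot.read_state();print(toS(s['ee_pos']))
E
```

```text
t 28.2 pos [ 0.5667 -0.0993  0.068 ] yaw_y 1.2794544481691257 z [-0.      0.0005 -1.    ] F [-0.4886  1.3074 -0.3579] gap 21.587958477961365 q [-0.2116  0.3254  0.3655  1.8398 -0.1368  1.0009  1.4898]
[15.761   1.0113]
```

Call:
{"name": "play_rows", "arguments": {"commands": "-0.3 -1 0 0 0 0;-0.6 -2 0 0 0 0;-0.9 -3 0 0 0 0;-0.9 -3 0 0 0 0"}}

```text
time: 28.7
ee_pos: [0.5666, -0.0995, 0.0682]
ee_rot: [[-0.958, 0.285, 0.001], [0.285, 0.958, 0.003], [-0.0, 0.004, -1.0]]
wrist_force: [1.8, 10.6, 0.5]
finger_gap: 0.25
```

```bash
python3 st.py; python3 - <<'E'
from sl import *
s=robot.read_state();print(toS(s['ee_pos']))
E
```

```text
t 28.7 pos [ 0.5666 -0.0995  0.0682] yaw_y 1.281302198589653 z [ 0.0011  0.0034 -1.    ] F [ 1.772  10.5539  0.527 ] gap 21.772488376238137 q [-0.2087  0.3245  0.3646  1.8402 -0.1397  1.0007  1.4954]
[15.9754  0.9932]
```

Call:
{"name": "play_rows", "arguments": {"commands": "0.6 2 -1 0 0 0;0.6 2 -2 0 0 0;0.6 2 -2 0 0 0"}}

```text
time: 29.08
ee_pos: [0.5671, -0.0995, 0.0663]
ee_rot: [[-0.958, 0.287, 0.001], [0.287, 0.958, 0.001], [-0.001, 0.002, -1.0]]
wrist_force: [1.6, 7.0, 1.4]
finger_gap: 0.253
```

Call:
{"name": "play_rows", "arguments": {"commands": "0 0 0 0 0 0;0 0 0 0 0 0;0 0 0 0 0 0;0 0 0 0 0 0", "hand": 0.2}}

```text
time: 29.58
ee_pos: [0.5663, -0.1012, 0.0659]
ee_rot: [[-0.958, 0.288, -0.0], [0.288, 0.958, -0.0], [0.0, -0.0, -1.0]]
wrist_force: [1.3, 0.0, -0.0]
finger_gap: 0.574
```

Call:
{"name": "play_rows", "arguments": {"commands": "0 0 20 0 0 0;0 0 50 0 0 0;0 0 100 0 0 0;0 0 150 0 0 0;0 0 180 0 0 0"}}

```text
time: 30.2
ee_pos: [0.567, -0.1012, 0.2488]
ee_rot: [[-0.958, 0.288, 0.003], [0.288, 0.958, -0.0], [-0.003, 0.001, -1.0]]
wrist_force: [0.1, 0.4, -0.4]
finger_gap: 0.601
```

```bash
python3 st.py; python3 - <<'E'
from sl import *
s=robot.read_state()
d=robot.capture('wrist');pickle.dump((d,s),open('w15.pkl','wb'));d2=dict(d);d2['img']=np.clip(d['img'].astype(int)*1.5,0,255).astype(np.uint8);save(d2,'w15',scale=1.5)
d=robot.capture('scene');pickle.dump((d,s),open('s15.pkl','wb'));save(d,'s15',(180,100,370,285),4)
E
```

```text
t 30.2 pos [ 0.567  -0.1012  0.2488] yaw_y 1.2785520976985356 z [ 0.0029 -0.0002 -1.    ] F [ 0.0772  0.3714 -0.4117] gap 52.32791139078786 q [-0.2437  0.1684  0.3923  1.6319 -0.066   1.3514  1.4363]
```

View pics/w15.png

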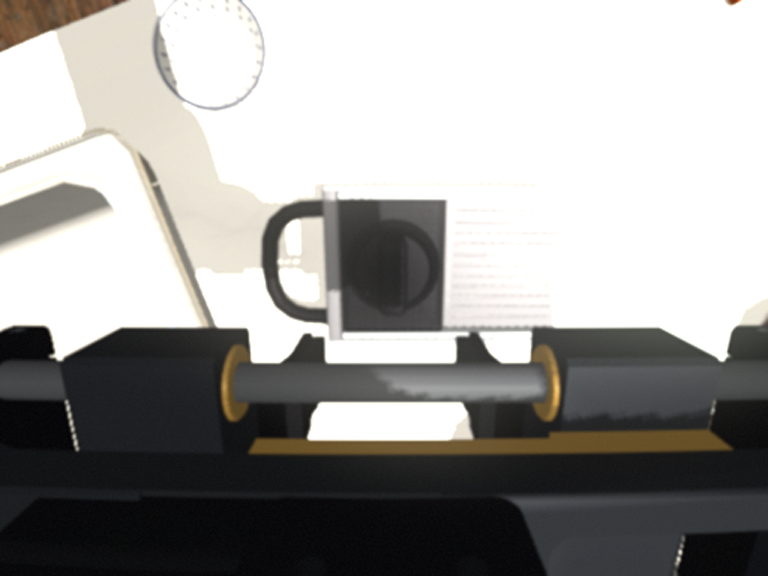

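View pics/s15.png

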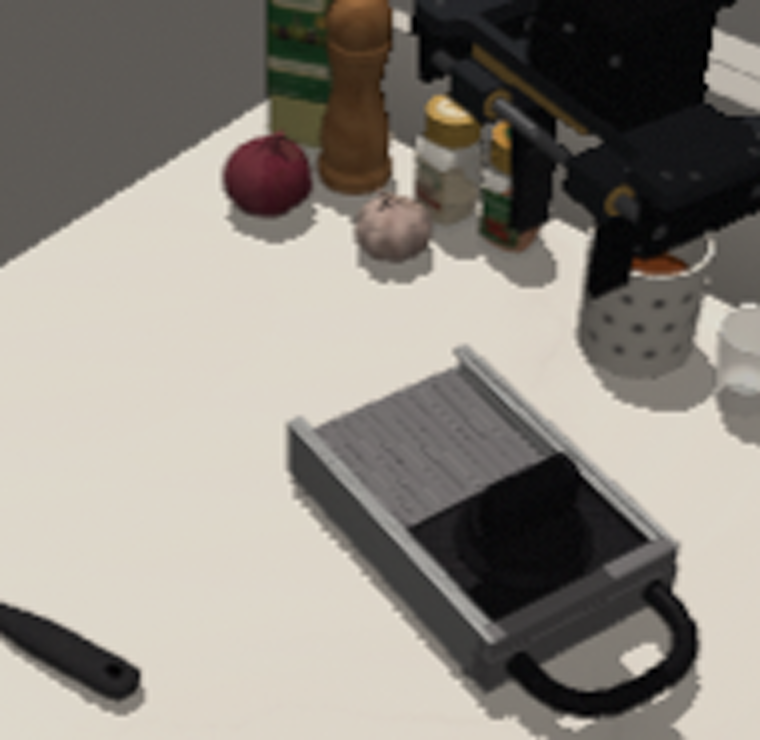

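```bash
python3 - <<'E'
from sl import *
d,s=pickle.load(open('w15.pkl','rb'));save(dict(d,img=np.clip(d['img'].astype(int)*2,0,255).astype(np.uint8)),'w15a',(205,115,315,230),5)
print([toS(atz(d,((446+.5)/1.5-.5,r/1.5),.041,s)) for r in (210,320)])
ds,_=pickle.load(open('s15.pkl','rb'))
print([toS(atz(ds,np.array(p)/4+[180,100],.041)) for p in ((411,525),)])
E
```

```text
[array([-31.2244, -48.2266]), array([-34.2003,  49.7681])]
[array([-26.9665, -48.6666])]
```

View pics/w15a.png

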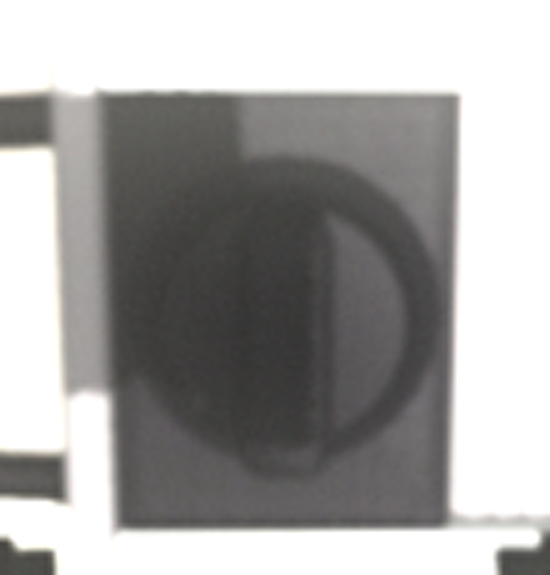

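```bash
python3 - <<'E'
from sl import *
d,s=pickle.load(open('w15.pkl','rb'))
u=lambda p:un(p,(205,115),5)
for p,z in [((459,100),.041),((448,515),.041),((104,100),.050),((118,515),.050),((104,100),.041),((118,515),.041)]: print(p,z,toS(atz(d,u(p),z,s)))
E
```

```text
(459, 100) 0.041 [-30.0532 -54.9895]
(448, 515) 0.041 [-30.3375  55.8585]
(104, 100) 0.05 [ 59.1769 -55.3581]
(118, 515) 0.05 [58.7168 52.7631]
(104, 100) 0.041 [ 60.2375 -55.0831]
(118, 515) 0.041 [59.7659 55.732 ]
```

```bash
python3 - <<'E'
from h import *
print(robot.hand_in())
E
```

```text
the job is handed in; nothing more can be done
None
```

The job is handed in at about 30 s of the 69 s allowed. The blade insert is turned and seated, and the food holder is home against the end stop. The hand-in itself gives no verdict.

- **Insert:** I lifted it out, set it down on the free worktop and took it again from the other side to complete the half turn. I then lowered it into the recess with its cutting edge towards the open end. It bottomed at the expected height, with about 8 N of contact.
- **Holder:** I fed it into both grooves from the open end and slid it forward until the stop pushed back with about 10 N. I then released it and drew the gripper clear.

**Last checks:**
- **Holder position:** the wrist picture puts its trailing edge at x ≈ -30 mm and its front at about +60 mm in the slicer's frame. It is square, with no gap at the stop. A rough pick in the scene picture gave about -27 mm for the trailing edge, which is still within tolerance.
- **Insert position:** the fit after seating put it about 1.3 mm towards the open end, at x ≈ 13.7 mm, which is within its play.
- **Insert height:** the wrist fit with height left free read 2 to 4 mm high, which disagrees with the other evidence. The contact height and a before-and-after comparison of the scene pictures (within about half a pixel) both say it is seated, so I trusted those. The insert could not be seen again once the holder covered it.
- **Bystanders:** the garlic and onion were still standing behind the slicer in the last scene picture, and nothing I moved went near them. I did not measure their positions.

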